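Get the culture dish out from behind the bottles and onto the colony counter

ROBOT

A 7-joint arm with a two-finger parallel gripper is mounted at the origin on a cart in front of the work surface, level with it; the furniture and walls round the work are solid. World frame = base frame: x ahead of the robot, y to its left, z up, the work surface at z = 0. Lengths are in mm, angles in rad, forces in N, time in s.
With the tool pointing down it reaches from about 400 to 875 mm from the base axis. Payload 4.4 kg.
Tool frame: the origin (TCP) lies midway between the tips of the shut fingers; the grasp point (between the pads) lies 19 mm behind it; z points along the fingers, y is the line along which they close (so a half turn about z gives the same grasp; the last joint's range is limited). The gripper opens to 85 mm and grips with 20 to 120 N. Pads are 22 mm wide; open, the fingers measure 114 mm over their backs; the gripper's body (76 mm by 85 mm) begins 54 mm behind the grasp point. The pads swing forward as they close: fully open they stand 13 mm farther back than shut.
Start: joints at [-1.378, 0.628, 0.038, 1.517, -0.027, 0.996, -0.02], TCP at [166.323, 628.374, 231.313] pointing down, gripper open.
Joint ranges: [-3.06, 3.06], [-0.37, 2.12], [-1.25, 1.32], [0.18, 2.47], [-1.1, 4.24], [0.23, 1.98], [-2.94, 2.94]. Speed limits (rad/s): [2.57, 2.57, 3.14, 3.14, 3.14, 3.14, 3.14].

INTERFACE

Orientations are given as [roll, pitch, yaw] about the fixed x, y, z axes, in that order (R = Rz(yaw) Ry(pitch) Rx(roll)).
In Python, from cell import read_state, get_image, finish_job gives the robot as it stands.
- The arm moves only by the tool send_rows, never from a script. Its argument "series" is a list of rows, each an object of numbers: "ax", "ay", "az": the turn, a rotation vector about the tool's x, y, z in rad; "dx", "dy", "dz": the shift along the tool's x, y, z in cm; "hand": the closure, from 0 (fully open) to 1 (shut). In form: [{"ax": .., "ay": .., "az": .., "dx": .., "dy": .., "dz": .., "hand": ..}, ...]. A call has 1 to 10 rows; each row is the pose to reach, as a shift and turn from the pose commanded when the call began, along the tool's axes at that moment; what a row does not reach only later rows make up. A row lasts 1/10 s, in which the tool goes at most 50 mm and 8.59 degrees, less where a joint would pass 70% of its speed; a pose out of reach is approached as far as the arm can. A call with a gripper value outside its range is refused whole. The fingers move at their own pace and stop on an object; the grip force is fixed at half the most. Time passes only in rows, so rows that repeat a pose let the fingers close. It gives the time, the measured TCP pose, the force, the opening and the grip force at its end, in the units of the state.
- read_state(): the state, without advancing time (a new reading comes with each control period).
- get_image(name): name is "scene" or "top" or "wrist"; returns a dict with "pixels" (420x560x3 uint8, red, green, blue), "mtx" (3x3 intrinsics, pixels), "R" (3x3) and "t" (3): a world point X has camera coordinates R X + t. Camera axes: x right, y down, z forward; pixel columns grow to the right and rows downward; lengths in mm; the calibration is good to about 2 mm. A picture is of the moment at which its call begins. There is no depth.
- finish_job(): hands the job in; it is judged then, once.
The state is a dict: "clock": time; "qpos": joint angles; "qd": joint speeds; "tau": joint torques, N m; "eef_pos": TCP position; "tool_rot": TCP orientation; "force": force on the tool from outside, world axes, zero at the start; "torque": the same for the moment, N m; "width": finger opening in mm; "gripper_force": force on a finger pad.
Only numpy, scipy, OpenCV 4.12 (cv2) and the standard library are available. Lean on these libraries where they do the work, as an engineer would, in place of code of your own. Each camera call takes 0.05 s, during which the arm holds its last target. There are 200 camera calls.

TASK

The culture dish at the back of the blue caddy is to be counted, but the three bottles in front of it leave no room to get hold of it: stand all three upright inside the steel spill tray, then take the dish out and seat it flat in the round recess of the colony counter. Then put every bottle back upright on the spot in the caddy where it stood before, without disturbing the beaker.

Things in the scene. Friction and masses are not known exactly. Their poses are not given: they have to be found in the camera images.
- culture_dish: closed petri dish, a flat clear disc with pink agar, 62 mm diameter, 15 mm high, 16 g, loose. Starts flat on the floor of the caddy's middle back bay. Origin: centre of its underside; z up.
- black_cap_bottle: amber reagent bottle, 48 mm diameter, 90 mm tall: straight to 58 mm up, then a shoulder and a black cap (30 mm diameter, 76 to 90 mm up); red-and-white label. Loose, 0.11 kg, starts upright in the caddy beside the other amber bottle (left or right varies), about at caddy x -7, y +-28 mm. Origin: centre of its underside; z up.
- white_cap_bottle: amber reagent bottle, 48 mm diameter, 90 mm tall: straight to 58 mm up, then a shoulder and a white cap (30 mm diameter, 76 to 90 mm up); blue-and-white label. Loose, 0.11 kg, starts upright in the caddy beside the other amber bottle (left or right varies), about at caddy x -7, y +-28 mm. Origin: centre of its underside; z up.
- wash_bottle: white bottle, teal label and cap: body 66 mm diameter, shoulder ends 129 mm up; cap 41 mm diameter from 129 to 153 mm up, can be gripped from above. Loose, 0.27 kg; starts upright in the caddy's front row, close before the amber bottles, about at caddy x -71, y 0 mm. Origin: centre of its underside; z up.
- beaker: clear 100 ml beaker, 53 mm diameter, 67 mm high, loose bystander standing upright in the caddy's front left corner (caddy +y side); to be left alone. Origin: centre of its underside.
- caddy: blue caddy, fixed, 230 (x) by 224 mm (y). Origin: underside centre; x to its back, y left. Floor at 6 mm; lip and front sides 14 high; back wall 45 high, inner face x +111. Dividers at y +-40 from x +30 back, 30 high like the sides there, form 3 bays; dish in the middle one, about x +47, y 0: bottles gone, it can be gripped along x only . Left bay: 56 mm high block; right: lying tubes.
- spill_tray: rectangular stainless steel tray, fixed, 280 mm (its x) by 150 mm (its y), walls 3 mm thick, rim 16 mm high, flat floor 3 mm above the origin. Origin: centre of its underside; z up. Stands on one side of the caddy (left or right varies), the counter on the other.
- colony_counter: colony counter, fixed: white housing 40 mm high, reaching 75 mm behind, 132 mm before (lower console with display, buttons) and 86 mm to either side of its origin. In its flat top is a round white recess with a dark ring: 74 mm diameter, 4 mm deep (floor 36 mm above the origin); the dish in it stands 11 mm proud. Origin: under the recess's centre, at underside level; x to its back, z up.
Mind the look-alikes: they are no part of the job. Leave any green look-alike of the culture_dish alone.

How it is judged (in metres and radians):
On the way, in this order (a step that is already met when the one before it is completed fails the run):
1. all three bottles stand upright and released inside the spill tray (x of black_cap_bottle in the frame of spill_tray between -0.116 and 0.116 m and y of black_cap_bottle in the frame of spill_tray between -0.051 and 0.051 m and z of each of black_cap_bottle, white_cap_bottle, wash_bottle in the frame of spill_tray below 0.007 m and angle between each of black_cap_bottle, white_cap_bottle, wash_bottle's own z axis and vertical below 0.06 rad and contact force between the fingers and black_cap_bottle below 0.2 N and x of white_cap_bottle in the frame of spill_tray between -0.116 and 0.116 m and y of white_cap_bottle in the frame of spill_tray between -0.051 and 0.051 m and contact force between the fingers and white_cap_bottle below 0.2 N and x of wash_bottle in the frame of spill_tray between -0.107 and 0.107 m and y of wash_bottle in the frame of spill_tray between -0.042 and 0.042 m and contact force between the fingers and wash_bottle below 0.2 N), for 0.2 s.
2. the dish lies flat and released in the recess of the colony counter (horizontal distance between culture_dish and colony_counter below 0.008 m and z of culture_dish in the frame of colony_counter between 0.033 and 0.0385 m and angle between culture_dish's own z axis and vertical below 0.04 rad and contact force between the fingers and culture_dish below 0.2 N), for 0.2 s.
At the end, for the whole second after the job is handed in: the dish lies flat in the counter's recess (within 8 mm of its centre, on its floor), each of the three bottles stands upright (within 0.06 rad) within 15 mm of where it stood at the start, the beaker is within 20 mm of its start; all released and at rest (all of step 2 and distance of each of black_cap_bottle, white_cap_bottle, wash_bottle from where it was at the start of the episode below 0.015 m and angle between each of black_cap_bottle, white_cap_bottle, wash_bottle's own z axis and vertical below 0.06 rad and linear speed of each of black_cap_bottle, white_cap_bottle, wash_bottle, culture_dish below 0.02 m/s and distance of beaker from where it was at the start of the episode below 0.02 m); the robot touches nothing.
It fails at once if the black cap bottle tips over (angle between black_cap_bottle's own z axis and vertical above 0.7 rad).
It fails at once if the white cap bottle tips over (angle between white_cap_bottle's own z axis and vertical above 0.7 rad).
It fails at once if the wash bottle tips over (angle between wash_bottle's own z axis and vertical above 0.7 rad).
It fails at once if the culture dish is tipped or turned over (angle between culture_dish's own z axis and vertical above 0.7 rad).
It fails at once if the beaker is knocked away or over (distance of beaker from where it was at the start of the episode above 0.03 m or angle between beaker's own z axis and vertical above 0.5 rad).
It also fails if it takes over 144 s, if anything falls off the work surface, if the arm or the gripper's body presses on something with over 40 N, if the wrist force passes 120 N, or if a joint passes its speed limit or range.

## Working session

There is one attempt and no reset: what is moved stays moved. The work goes in short steps, Python scripts to look and compute and a tool call to move; the robot and the scene stay as the last step left them, time stands still between calls to the robot, and variables do not carry over. Pictures are saved under pics/ and viewed, at most 14 in all, crops included, and the job is handed in when it is done.

Besides the shell and the picture viewer there is one more tool, called after "Call:" by a JSON object that holds its "method" and its "body", one argument or row to a line. send_rows: Moves the arm, as the interface text tells. Its arguments: {"type":"object","properties":{"series":{"type":"array","items":{"type":"object","properties":{"ax":{"type":"number"},"ay":{"type":"number"},"az":{"type":"number"},"dx":{"type":"number"},"dy":{"type":"number"},"dz":{"type":"number"},"hand":{"type":"number"}}}}},"required":["series"]}

```bash
mkdir -p pics; ls; python3 - <<'E'
from cell import *
import cv2,numpy as np
print(read_state())
for n in("scene","top"):
    g=get_image(n);cv2.imwrite(f"pics/{n}0.png",g["pixels"][:,:,::-1])
    print(n,g["mtx"].tolist(),np.round(g["R"],4).tolist(),np.round(g["t"],1).tolist())
    np.savez(f"{n}0.npz",**g)
E
```

```text
pics
{'clock': 0.0, 'qpos': array([-1.37782303,  0.62930457,  0.0384725 ,  1.51835546, -0.02698653,
        0.99631212, -0.02001083]), 'qd': array([-0.00040407, -0.00022355,  0.00022567,  0.00136506, -0.00044714,
       -0.00108419, -0.00023106]), 'tau': array([ 1.25624388e-04, -5.63406515e+01,  1.22675512e+00, -1.93448603e+01,
        1.11978891e-02,  1.04653125e-02, -1.80522221e-05]), 'eef_pos': array([166.16612529, 627.76219346, 230.42060465]), 'tool_rot': array([-3.13973264e+00,  5.15077026e-05,  2.88279148e+00]), 'force': array([0.3888326 , 0.44319233, 0.07135156]), 'torque': array([-0.00234228,  0.04164674, -0.02082345]), 'gripper_force': 0.0, 'width': 85.19487010757695}
scene [[503.5762774665121, 0.0, 268.69469940942406], [0.0, 503.5762774665121, 214.2054804562996], [0.0, 0.0, 1.0]] [[0.7934, -0.6084, -0.0185], [-0.3665, -0.4532, -0.8126], [0.486, 0.6515, -0.5826]] [-489.8, 254.2, 1115.1]
top [[535.1933562779682, 0.0, 275.527878546245], [0.0, 535.1933562779682, 210.1340062037881], [0.0, 0.0, 1.0]] [[0.0076, -1.0, -0.0035], [-0.9851, -0.0069, -0.1717], [0.1716, 0.0048, -0.9851]] [-12.6, 583.6, 1218.4]
```

View pics/scene0.png

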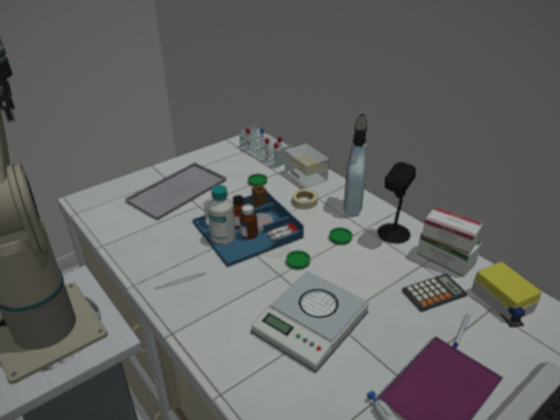

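View pics/top0.png

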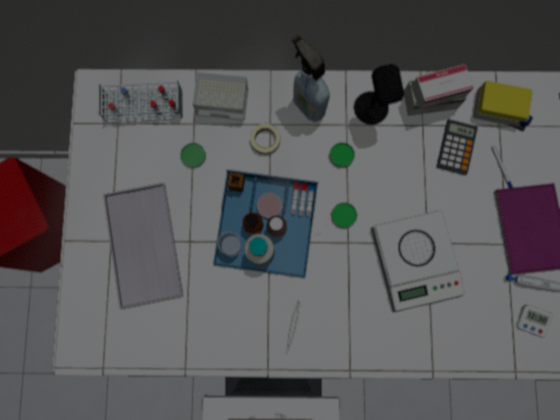

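The top view shows the tray on the left (corners about (107,192), (164,185), (182,297), (122,307)). The caddy is at about (216–317, 172–276), with black cap (253,222), white cap (277,225), teal cap (258,246), beaker (231,244) and dish (269,205). The counter recess is at about (417,248), and the green dishes are decoys.

```bash
cat > h.py <<'E'
import cv2,numpy as np
from cell import *
def ray(g,uv,z):
    K,R,t=g["mtx"],g["R"],np.ravel(g["t"]); C=-R.T@t
    d=R.T@np.linalg.inv(K)@np.array([uv[0],uv[1],1.]); return C+d*(z-C[2])/d[2]
def proj(g,X):
    c=g["R"]@np.asarray(X,float)+np.ravel(g["t"]); c=g["mtx"]@c; return c[:2]/c[2]
def tri(gs,uvs):
    A=[];b=[]
    for g,uv in zip(gs,uvs):
        C=-g["R"].T@np.ravel(g["t"]); d=g["R"].T@np.linalg.inv(g["mtx"])@np.array([*uv,1.]); d/=np.linalg.norm(d)
        P=np.eye(3)-np.outer(d,d); A.append(P); b.append(P@C)
    return np.linalg.solve(sum(A),sum(b))
def blobs(m,amin=15):
    n,l,s,c=cv2.connectedComponentsWithStats(m.astype(np.uint8)); return [(s[i][4],c[i].round(1).tolist(),s[i][:4].tolist()) for i in range(1,n) if s[i][4]>=amin]
E
python3 - <<'E'
from h import *
t=dict(np.load("top0.npz"));s=dict(np.load("scene0.npz"))
def crop(g,x0,y0,w,h,k,n):
    p=np.clip(g["pixels"][y0:y0+h,x0:x0+w].astype(float)*1.8,0,255).astype(np.uint8)
    cv2.imwrite(n,cv2.resize(p,None,fx=k,fy=k,interpolation=cv2.INTER_CUBIC)[:,:,::-1])
a=[]
for g,(x0,y0) in((t,(205,165)),(s,(185,175))):
    p=np.clip(g["pixels"][y0:y0+115,x0:x0+125].astype(float)*1.8,0,255).astype(np.uint8);a.append(p)
cv2.imwrite("pics/crop.png",cv2.resize(np.hstack(a),None,fx=3.2,fy=3.2,interpolation=cv2.INTER_CUBIC)[:,:,::-1])
for n,g in(("top",t),("scene",s)):
    hsv=cv2.cvtColor(g["pixels"],cv2.COLOR_RGB2HSV);H,S,V=[hsv[...,i].astype(int) for i in range(3)]
    print(n,"teal",blobs((H>82)&(H<95)&(S>120)&(V>60),8))
    m=(H>97)&(H<118)&(S>120)
    print("blue",blobs(m,200))
    c=max(cv2.findContours(m.astype(np.uint8),cv2.RETR_EXTERNAL,cv2.CHAIN_APPROX_NONE)[0],key=cv2.contourArea)
    print(cv2.boxPoints(cv2.minAreaRect(c)).round(1).tolist())
    print("pink",[b for b in blobs(((H>165)|(H<8))&(S>30)&(S<130)&(V>60),20)])
# recess ring & tray
g=t;gray=cv2.cvtColor(g["pixels"],cv2.COLOR_RGB2GRAY)
print("px tray",g["pixels"][250,145],g["pixels"][250,195],g["pixels"][330,195])
roi=gray[225:272,392:442];_,m=cv2.threshold(roi,0,255,cv2.THRESH_BINARY_INV+cv2.THRESH_OTSU)
for c in cv2.findContours(m,cv2.RETR_CCOMP,cv2.CHAIN_APPROX_NONE)[0]:
    if len(c)>50:
        e=cv2.fitEllipse(c);u=(e[0][0]+392,e[0][1]+225);print("ring",u,e[1],ray(g,u,40))
E
```

```text
top teal [(np.int32(253), [257.7, 246.2], [249, 238, 18, 18])]
blue [(np.int32(2061), [240.2, 218.8], [214, 173, 63, 100]), (np.int32(296), [305.1, 241.9], [297, 212, 16, 64])]
[[213.89999389648438, 263.6000061035156], [226.60000610351562, 170.5], [288.70001220703125, 179.0], [276.0, 272.1000061035156]]
pink [(np.int32(257), [441.6, 73.1], [417, 64, 51, 19]), (np.int32(183), [448.9, 92.7], [425, 85, 48, 16]), (np.int32(25), [110.6, 105.0], [107, 102, 8, 8]), (np.int32(387), [269.1, 205.5], [258, 195, 23, 23])]
scene teal [(np.int32(167), [218.8, 192.1], [212, 185, 14, 15])]
blue [(np.int32(1829), [253.0, 236.1], [194, 196, 108, 69])]
[[193.6999969482422, 220.10000610351562], [285.79998779296875, 185.60000610351562], [304.6000061035156, 235.60000610351562], [212.5, 270.20001220703125]]
pink [(np.int32(20), [247.2, 130.0], [245, 127, 5, 7]), (np.int32(40), [277.4, 141.9], [274, 136, 8, 13]), (np.int32(208), [457.5, 215.7], [433, 207, 49, 19]), (np.int32(59), [261.1, 220.8], [256, 218, 14, 9]), (np.int32(297), [449.4, 228.7], [425, 218, 49, 23]), (np.int32(21), [290.3, 228.4], [287, 223, 9, 10]), (np.int32(60), [444.0, 243.2], [423, 235, 45, 17])]
px tray [93 92 98] [117 117 118] [117 118 119]
ring (416.3205852508545, 247.70684242248535) (36.18229675292969, 37.88654327392578) [ 497.79499374 -341.15723555   40.        ]
ring (415.934663772583, 247.73388671875) (31.239173889160156, 33.08998107910156) [ 497.7244274  -340.24514461   40.        ]
```

View pics/crop.png

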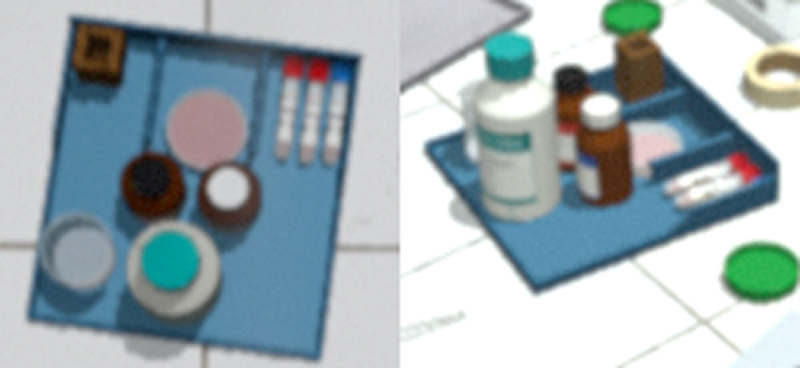

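The crop shows black cap at (252,221) and white cap at (276,224) in the top view. The caddy corners are about (227,170), (317,182), (305,277) and (214,265). The dish is visible at (269,205). In the scene crop, wash bottle, black and white bottles stand upright.

```bash
python3 - <<'E'
from h import *
g=dict(np.load("top0.npz"));s=dict(np.load("scene0.npz"))
print("cam",-g["R"].T@g["t"],-s["R"].T@s["t"])
k=lambda a,b,o=(205,165):((a+.5)/3.2-.5+o[0],(b+.5)/3.2-.5+o[1])
TL,TR,BR,BL=[ray(g,k(*p),z) for p,z in(((71,17),45),((360,55),45),((320,357),14),((28,320),14))]
for n,p in zip("TL TR BR BL".split(),(TL,TR,BR,BL)):print(n,p.round(1))
ang=lambda v:np.degrees(np.arctan2(v[1],v[0]))
print("sizes",np.linalg.norm((TL-TR)[:2]),np.linalg.norm((BL-BR)[:2]),np.linalg.norm((TL-BL)[:2]),np.linalg.norm((TR-BR)[:2]))
print("yaws",ang(TL-BL),ang(TR-BR),ang(TL-TR)-90,ang(BL-BR)-90)
cen=(TL+TR+BR+BL)/4;print("cen",cen)
yaw=np.radians((ang(TL-BL)+ang(TR-BR)+ang(TL-TR)+ang(BL-BR)-180)/4)
Rz=np.array([[np.cos(yaw),-np.sin(yaw)],[np.sin(yaw),np.cos(yaw)]]);print("yaw",np.degrees(yaw))
hsv=cv2.cvtColor(g["pixels"],cv2.COLOR_RGB2HSV);V=hsv[...,2].astype(int);S=hsv[...,1].astype(int)
print("blk",blobs((V<25)[205:240,240:270],10)," (off 240,205)")
print("wht",blobs(((V>95)&(S<60))[210:238,265:290],10)," (off 265,210)")
pts={"black":(k(151,180),96),"white":(k(228,188),96),"wash":((257.7,246.2),158),"dish":((269.1,205.5),18),"beaker":(k(80,250),73)}
for n,(u,z) in pts.items():
    p=ray(g,u,z);print(n,p.round(1),"caddy",(Rz.T@(p-cen)[:2]).round(1))
for n,u,v in(("black",pts["black"][0],k(571-400,78,(185,175))),("white",pts["white"][0],k(601-400,108,(185,175))),("wash",(257.7,246.2),k(511-400,45,(185,175)))):
    print("tri",n,tri((g,s),(u,v)).round(1))
m=(S<40)&(V<108)&(V>60);m=m.astype(np.uint8);m[:, :100]=0;m[:,190:]=0;m[:180]=0;m[312:]=0
m=cv2.morphologyEx(m,cv2.MORPH_OPEN,np.ones((5,5)))
c=max(cv2.findContours(m,cv2.RETR_EXTERNAL,cv2.CHAIN_APPROX_NONE)[0],key=cv2.contourArea)
b=cv2.boxPoints(cv2.minAreaRect(c));P=[ray(g,q,16) for q in b]
print("tray",b.round(1).tolist(),[p.round(0).tolist() for p in P],"cen",np.mean(P,0),[np.linalg.norm(P[i]-P[i-1]).round(1) for i in range(4)],[ang(P[i]-P[i-1]).round(1) for i in range(4)])
E
```

```text
cam [ 365.87811744  -14.42551097 1300.40859848] [ -60.13861034 -909.26957929  847.04772973]
TL [682.2 109.9  45. ]
TR [ 654.3 -107.8   45. ]
BR [430.3 -78.9  14. ]
BL [456.2 139.8  14. ]
sizes 219.5066945420046 220.28167100644586 227.90746788750502 225.8389410288408
yaws -7.536100503094054 -7.344112118816062 -7.299646854621727 -6.762097389273251
cen [555.74747714  15.75277021  29.5       ]
yaw -7.235489216451271
blk [(np.int32(133), [11.5, 15.6], [6, 9, 12, 14])]  (off 240,205)
wht [(np.int32(104), [10.8, 13.2], [5, 8, 12, 11])]  (off 265,210)
black [550.4  45.2  96. ] caddy [-9.  28.5]
white [545.1  -9.7  96. ] caddy [ -7.4 -26.5]
wash [486.2  28.7 158. ] caddy [-70.6   4.1]
dish [600.7   7.6  18. ] caddy [45.6 -2.5]
beaker [502.6  96.7  73. ] caddy [-62.9  73.6]
tri black [551.   45.8  89.4]
tri white [544.4  -8.9  91.3]
tri wash [485.9  29.  157.2]
tray [[97.4000015258789, 193.0], [165.0, 181.5], [185.0, 298.79998779296875], [117.4000015258789, 310.29998779296875]] [[629.0, 429.0, 16.0], [659.0, 264.0, 16.0], [375.0, 205.0, 16.0], [347.0, 363.0, 16.0]] cen [502.65974846 315.35453891  16.        ] [np.float64(289.8), np.float64(167.4), np.float64(290.5), np.float64(161.2)] [np.float64(13.1), np.float64(-79.6), np.float64(-168.1), np.float64(100.0)]
```

```bash
cat > go.py <<'E'
import sys,numpy as np
from cell import read_state
from scipy.spatial.transform import Rotation as Ro
def go(x,y,z,yawdeg):
    s=read_state();R=Ro.from_euler("xyz",s["tool_rot"]);T=Ro.from_euler("xyz",[np.pi,0,np.radians(yawdeg)])
    d=R.inv().apply(np.array([x,y,z])-s["eef_pos"])/10; a=(R.inv()*T).as_rotvec()
    print("t",round(s["clock"],1),"pos",s["eef_pos"].round(1),"yaw",np.degrees(s["tool_rot"][2]).round(2),"w",round(s["width"],1),"F",s["force"].round(1),"| d",d.round(2),"a",a.round(3),"q7",s["qpos"][6].round(2))
a=[float(v) for v in sys.argv[1:]]
for i in range(0,len(a),4):go(*a[i:i+4])
E
python3 go.py 486 29 231 82.8
```

```text
t 0.1 pos [166.2 627.8 230.5] yaw 165.17 w 84.9 F [-0.6  0.3  0.2] | d [-4.624e+01 -4.970e+01  4.000e-02] a [-1.000e-03  1.000e-03  1.438e+00] q7 -0.02
```

Call:
{"method": "send_rows", "body": {
  "series": [
    {"dx": -2.3, "dy": -2.5, "dz": -1, "az": 0.07, "hand": 0},
    {"dx": -4.6, "dy": -5, "dz": -2, "az": 0.14, "hand": 0},
    {"dx": -7, "dy": -7.5, "dz": -2, "az": 0.21, "hand": 0},
    {"dx": -9.3, "dy": -10, "dz": -2, "az": 0.29, "hand": 0},
    {"dx": -11.6, "dy": -12.4, "dz": -2, "az": 0.36, "hand": 0},
    {"dx": -14, "dy": -15, "dz": -2, "az": 0.43, "hand": 0},
    {"dx": -16.3, "dy": -17.5, "dz": -2, "az": 0.5, "hand": 0},
    {"dx": -18.6, "dy": -20, "dz": -2, "az": 0.57, "hand": 0},
    {"dx": -21, "dy": -22.5, "dz": -2, "az": 0.65, "hand": 0},
    {"dx": -23.2, "dy": -25, "dz": -2, "az": 0.72, "hand": 0}
  ]
}}

```text
invalid input at $.series[0]: expected keys ax, ay, az, dx, dy, dz, hand
```

```bash
python3 go.py 486 29 231 82.8
```

```text
t 0.1 pos [166.2 627.8 230.5] yaw 165.17 w 84.9 F [-0.6  0.3  0.2] | d [-4.624e+01 -4.970e+01  4.000e-02] a [-1.000e-03  1.000e-03  1.438e+00] q7 -0.02
```

Call:
{"method": "send_rows", "body": {
  "series": [
    {"dx": -3, "dy": -3.2, "dz": -1, "ax": 0, "ay": 0, "az": 0.09, "hand": 0},
    {"dx": -7, "dy": -7.5, "dz": -2, "ax": 0, "ay": 0, "az": 0.21, "hand": 0},
    {"dx": -10, "dy": -10.7, "dz": -2, "ax": 0, "ay": 0, "az": 0.31, "hand": 0},
    {"dx": -13, "dy": -14, "dz": -2, "ax": 0, "ay": 0, "az": 0.41, "hand": 0},
    {"dx": -16, "dy": -17.2, "dz": -2, "ax": 0, "ay": 0, "az": 0.5, "hand": 0},
    {"dx": -19, "dy": -20.4, "dz": -2, "ax": 0, "ay": 0, "az": 0.6, "hand": 0},
    {"dx": -22, "dy": -23.6, "dz": -2, "ax": 0, "ay": 0, "az": 0.69, "hand": 0},
    {"dx": -25, "dy": -26.9, "dz": -2, "ax": 0, "ay": 0, "az": 0.78, "hand": 0},
    {"dx": -28, "dy": -30, "dz": -2, "ax": 0, "ay": 0, "az": 0.88, "hand": 0},
    {"dx": -31, "dy": -33.3, "dz": -2, "ax": 0, "ay": 0, "az": 0.97, "hand": 0}
  ]
}}

```text
clock: 1.1
eef_pos: [381.2, 225.7, 251.3]
tool_rot: [3.141, -0.0, 1.909]
force: [0.5, 0.2, 0.1]
width: 85.4
gripper_force: 0.0
```

```bash
python3 go.py 486 29 231 82.8
```

```text
t 1.1 pos [381.2 225.7 251.3] yaw 109.4 w 85.4 F [0.5 0.2 0.1] | d [-22.03   3.35   2.02] a [ 0.    -0.     0.464] q7 -0.08
```

Call:
{"method": "send_rows", "body": {
  "series": [
    {"dx": -3, "dy": 0.5, "dz": 0, "ax": 0, "ay": 0, "az": 0.08, "hand": 0},
    {"dx": -6.6, "dy": 1, "dz": 0, "ax": 0, "ay": 0, "az": 0.16, "hand": 0},
    {"dx": -10, "dy": 1.5, "dz": 0, "ax": 0, "ay": 0, "az": 0.24, "hand": 0},
    {"dx": -13.5, "dy": 2, "dz": 0, "ax": 0, "ay": 0, "az": 0.32, "hand": 0},
    {"dx": -17, "dy": 2.6, "dz": 0, "ax": 0, "ay": 0, "az": 0.4, "hand": 0},
    {"dx": -20, "dy": 3, "dz": 0, "ax": 0, "ay": 0, "az": 0.464, "hand": 0},
    {"dx": -21.5, "dy": 3.3, "dz": 1, "ax": 0, "ay": 0, "az": 0.464, "hand": 0},
    {"dx": -22, "dy": 3.35, "dz": 2, "ax": 0, "ay": 0, "az": 0.464, "hand": 0},
    {"dx": -22, "dy": 3.35, "dz": 2, "ax": 0, "ay": 0, "az": 0.464, "hand": 0}
  ]
}}

```text
clock: 2.0
eef_pos: [484.8, 30.9, 229.8]
tool_rot: [-3.138, 0.001, 1.448]
force: [-0.8, 0.1, 0.0]
width: 85.3
gripper_force: 0.0
```

```bash
python3 go.py 486 29 135 82.8; python3 - <<'E'
from h import *
g=get_image("wrist");np.savez("w.npz",**g);cv2.imwrite("pics/w1.png",np.clip(g["pixels"][:,:,::-1]*1.6,0,255).astype(np.uint8))
for n,p in(("wash",(486,29,159)),("blk",(550.6,45.4,96)),("wht",(544.8,-9.4,96)),("dish",(600.7,7.6,21))):print(n,proj(g,p).round(1))
E
```

```text
t 2.0 pos [484.8  30.9 229.8] yaw 82.95 w 85.3 F [-0.8  0.1  0. ] | d [-0.17  0.18  9.48] a [-0.004  0.001  0.003] q7 0.06
wash [282.1 219.5]
blk [354.6 166.9]
wht [351.4 227. ]
dish [387.3 181.4]
```

View pics/w1.png

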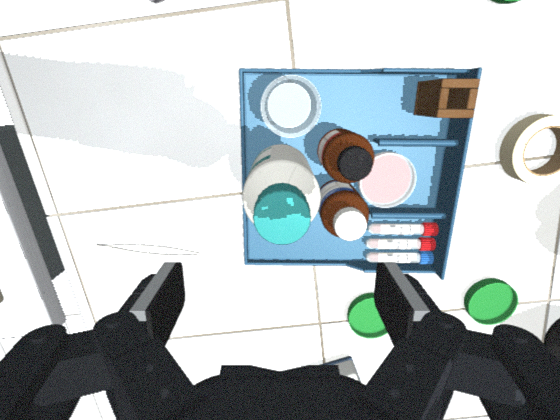

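The wrist view shows teal cap at (282,213), black cap (355,163), white cap (350,223) and dish (387,180). All are within 4–6 px of my predictions, so the measurements hold.

Call:
{"method": "send_rows", "body": {
  "series": [
    {"dx": -0.1, "dy": 0.15, "dz": 2.5, "ax": 0, "ay": 0, "az": 0, "hand": 0},
    {"dx": -0.1, "dy": 0.15, "dz": 5, "ax": 0, "ay": 0, "az": 0, "hand": 0},
    {"dx": -0.1, "dy": 0.15, "dz": 7.5, "ax": 0, "ay": 0, "az": 0, "hand": 0},
    {"dx": -0.1, "dy": 0.15, "dz": 9, "ax": 0, "ay": 0, "az": 0, "hand": 0},
    {"dx": -0.1, "dy": 0.15, "dz": 9.5, "ax": 0, "ay": 0, "az": 0, "hand": 0},
    {"dx": -0.1, "dy": 0.15, "dz": 9.5, "ax": 0, "ay": 0, "az": 0, "hand": 0},
    {"dx": -0.1, "dy": 0.15, "dz": 9.5, "ax": 0, "ay": 0, "az": 0, "hand": 0}
  ]
}}

```text
clock: 2.75
eef_pos: [487.9, 30.5, 137.0]
tool_rot: [3.14, -0.001, 1.45]
force: [-0.1, -0.9, -0.1]
width: 85.4
gripper_force: 0.0
```

```bash
python3 go.py 486 29 134 82.8
```

```text
t 2.8 pos [487.9  30.5 137. ] yaw 83.06 w 85.4 F [-0.1 -0.9 -0.1] | d [-0.17 -0.17  0.3 ] a [ 0.001 -0.001  0.005] q7 0.16
```

Call:
{"method": "send_rows", "body": {
  "series": [
    {"dx": 0, "dy": -0.15, "dz": 0.2, "ax": 0, "ay": 0, "az": 0, "hand": 0},
    {"dx": 0, "dy": -0.15, "dz": 0.2, "ax": 0, "ay": 0, "az": 0, "hand": 0.3},
    {"dx": 0, "dy": -0.15, "dz": 0.2, "ax": 0, "ay": 0, "az": 0, "hand": 0.4},
    {"dx": 0, "dy": -0.15, "dz": 0.2, "ax": 0, "ay": 0, "az": 0, "hand": 0.5},
    {"dx": 0, "dy": -0.15, "dz": 0.2, "ax": 0, "ay": 0, "az": 0, "hand": 0.6},
    {"dx": 0, "dy": -0.15, "dz": 0.2, "ax": 0, "ay": 0, "az": 0, "hand": 0.8},
    {"dx": 0, "dy": -0.15, "dz": 0.2, "ax": 0, "ay": 0, "az": 0, "hand": 1},
    {"dx": 0, "dy": -0.15, "dz": 0.2, "ax": 0, "ay": 0, "az": 0, "hand": 1},
    {"dx": 0, "dy": -0.15, "dz": 0.2, "ax": 0, "ay": 0, "az": 0, "hand": 1}
  ]
}}

```text
clock: 3.65
eef_pos: [486.2, 30.1, 134.9]
tool_rot: [3.141, -0.001, 1.449]
force: [-0.8, 0.5, 6.4]
width: 39.3
gripper_force: 60.2
```

```bash
python3 go.py 486 29 134 82.8
```

```text
t 3.6 pos [486.2  30.1 134.9] yaw 83.0 w 39.3 F [-0.8  0.5  6.4] | d [-0.11 -0.01  0.09] a [ 0.001 -0.001  0.004] q7 0.17
```

Call:
{"method": "send_rows", "body": {
  "series": [
    {"dx": 0, "dy": 0, "dz": -0.5, "ax": 0, "ay": 0, "az": 0, "hand": 1},
    {"dx": 0, "dy": 0, "dz": -1.5, "ax": 0, "ay": 0, "az": 0, "hand": 1},
    {"dx": 0, "dy": 0, "dz": -3, "ax": 0, "ay": 0, "az": 0, "hand": 1},
    {"dx": 0, "dy": 0, "dz": -5, "ax": 0, "ay": 0, "az": 0, "hand": 1},
    {"dx": 0, "dy": 0, "dz": -7, "ax": 0, "ay": 0, "az": 0, "hand": 1},
    {"dx": 0, "dy": 0, "dz": -9, "ax": 0, "ay": 0, "az": 0, "hand": 1},
    {"dx": 0, "dy": 0, "dz": -10.5, "ax": 0, "ay": 0, "az": 0, "hand": 1},
    {"dx": 0, "dy": 0, "dz": -11, "ax": 0, "ay": 0, "az": 0, "hand": 1},
    {"dx": 0, "dy": 0, "dz": -11, "ax": 0, "ay": 0, "az": 0, "hand": 1}
  ]
}}

```text
clock: 4.55
eef_pos: [486.2, 30.2, 244.9]
tool_rot: [3.14, -0.001, 1.449]
force: [-0.2, 0.2, -2.6]
width: 39.7
gripper_force: 60.9
```

```bash
python3 go.py 417 296 245 83
```

```text
t 4.5 pos [486.2  30.2 244.9] yaw 83.01 w 39.7 F [-0.2  0.2 -2.6] | d [ 2.554e+01 -1.010e+01 -1.000e-02] a [ 0.001 -0.001  0.   ] q7 0.05
```

Call:
{"method": "send_rows", "body": {
  "series": [
    {"dx": 1, "dy": -0.4, "dz": 0, "ax": 0, "ay": 0, "az": 0, "hand": 1},
    {"dx": 3, "dy": -1.2, "dz": 0, "ax": 0, "ay": 0, "az": 0, "hand": 1},
    {"dx": 6, "dy": -2.4, "dz": 0, "ax": 0, "ay": 0, "az": 0, "hand": 1},
    {"dx": 9.5, "dy": -3.8, "dz": 0, "ax": 0, "ay": 0, "az": 0, "hand": 1},
    {"dx": 13, "dy": -5.2, "dz": 0, "ax": 0, "ay": 0, "az": 0, "hand": 1},
    {"dx": 16.5, "dy": -6.6, "dz": 0, "ax": 0, "ay": 0, "az": 0, "hand": 1},
    {"dx": 20, "dy": -8, "dz": 0, "ax": 0, "ay": 0, "az": 0, "hand": 1},
    {"dx": 23, "dy": -9.2, "dz": 0, "ax": 0, "ay": 0, "az": 0, "hand": 1},
    {"dx": 25, "dy": -9.9, "dz": 0, "ax": 0, "ay": 0, "az": 0, "hand": 1},
    {"dx": 25.5, "dy": -10.1, "dz": 0, "ax": 0, "ay": 0, "az": 0, "hand": 1}
  ]
}}

```text
clock: 5.55
eef_pos: [414.4, 299.1, 243.0]
tool_rot: [-3.139, 0.0, 1.454]
force: [0.2, -0.6, -2.8]
width: 39.7
gripper_force: 60.9
```

```bash
python3 go.py 417 296 132 83
```

```text
t 5.5 pos [414.4 299.1 243. ] yaw 83.33 w 39.7 F [ 0.2 -0.6 -2.8] | d [-0.27  0.33 11.09] a [-0.002  0.     0.006] q7 -0.51
```

Call:
{"method": "send_rows", "body": {
  "series": [
    {"dx": 0, "dy": 0, "dz": 0, "ax": 0, "ay": 0, "az": 0, "hand": 1},
    {"dx": 0, "dy": 0, "dz": 2, "ax": 0, "ay": 0, "az": 0, "hand": 1},
    {"dx": 0, "dy": 0, "dz": 4.5, "ax": 0, "ay": 0, "az": 0, "hand": 1},
    {"dx": 0, "dy": 0, "dz": 7, "ax": 0, "ay": 0, "az": 0, "hand": 1},
    {"dx": 0, "dy": 0, "dz": 9, "ax": 0, "ay": 0, "az": 0, "hand": 1},
    {"dx": 0, "dy": 0, "dz": 10.2, "ax": 0, "ay": 0, "az": 0, "hand": 1},
    {"dx": 0, "dy": 0, "dz": 10.8, "ax": 0, "ay": 0, "az": 0, "hand": 1},
    {"dx": 0, "dy": 0, "dz": 11.1, "ax": 0, "ay": 0, "az": 0, "hand": 1},
    {"dx": 0, "dy": 0, "dz": 11.2, "ax": 0, "ay": 0, "az": 0, "hand": 1},
    {"dx": 0, "dy": 0, "dz": 11.2, "ax": 0, "ay": 0, "az": 0, "hand": 1}
  ]
}}

```text
clock: 6.55
eef_pos: [417.2, 295.7, 132.9]
tool_rot: [3.141, -0.001, 1.449]
force: [0.4, -0.4, -2.9]
width: 39.2
gripper_force: 60.9
```

```bash
python3 go.py 417 296 132 83; python3 - <<'E'
from h import *
g=get_image("top");s=get_image("scene")
a=[g["pixels"][165:320,85:330],s["pixels"][120:275,85:330]]
cv2.imwrite("pics/t2.png",cv2.resize(np.clip(np.vstack(a)*1.7,0,255).astype(np.uint8),None,fx=1.9,fy=1.9,interpolation=cv2.INTER_CUBIC)[:,:,::-1])
E
```

```text
t 6.5 pos [417.2 295.7 132.9] yaw 83.0 w 39.2 F [ 0.4 -0.4 -2.9] | d [ 0.03 -0.02  0.09] a [ 0.001 -0.001  0.   ] q7 -0.4
```

View pics/t2.png

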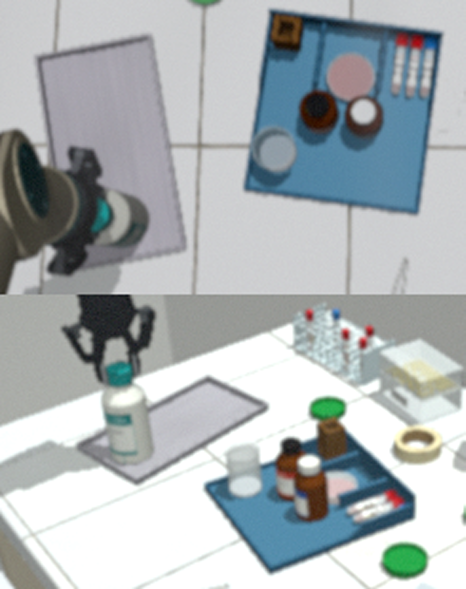

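The crop shows the wash bottle upright over the tray's front end. The tray corners are about (105,195), (165,184) and (183,295.5) px. The force still shows it hanging about 1 mm up, so I'll lower it and release.

Call:
{"method": "send_rows", "body": {
  "series": [
    {"dx": 0, "dy": 0, "dz": 0.05, "ax": 0, "ay": 0, "az": 0, "hand": 1},
    {"dx": 0, "dy": 0, "dz": 0.1, "ax": 0, "ay": 0, "az": 0, "hand": 1},
    {"dx": 0, "dy": 0, "dz": 0.1, "ax": 0, "ay": 0, "az": 0, "hand": 1},
    {"dx": 0, "dy": 0, "dz": 0.1, "ax": 0, "ay": 0, "az": 0, "hand": 0.45},
    {"dx": 0, "dy": 0, "dz": 0, "ax": 0, "ay": 0, "az": 0, "hand": 0.3},
    {"dx": 0, "dy": 0, "dz": 0, "ax": 0, "ay": 0, "az": 0, "hand": 0.1},
    {"dx": 0, "dy": 0, "dz": -1, "ax": 0, "ay": 0, "az": 0, "hand": 0},
    {"dx": 0, "dy": 0, "dz": -4, "ax": 0, "ay": 0, "az": 0, "hand": 0},
    {"dx": 0, "dy": 0, "dz": -7, "ax": 0, "ay": 0, "az": 0, "hand": 0},
    {"dx": 0, "dy": 0, "dz": -10, "ax": 0, "ay": 0, "az": 0, "hand": 0}
  ]
}}

```text
clock: 7.65
eef_pos: [416.8, 295.3, 234.0]
tool_rot: [3.141, 0.0, 1.448]
force: [-0.2, 0.5, 0.5]
width: 85.3
gripper_force: 0.0
```

```bash
python3 go.py 550 46.5 230 83
```

```text
t 7.7 pos [416.8 295.3 234. ] yaw 82.99 w 85.3 F [-0.2  0.5  0.5] | d [-23.06  16.26   0.4 ] a [ 0.  0. -0.] q7 -0.49
```

Call:
{"method": "send_rows", "body": {
  "series": [
    {"dx": -2, "dy": 1.4, "dz": 0, "ax": 0, "ay": 0, "az": 0, "hand": 0.2},
    {"dx": -5, "dy": 3.5, "dz": 0, "ax": 0, "ay": 0, "az": 0, "hand": 0.27},
    {"dx": -8, "dy": 5.6, "dz": 0, "ax": 0, "ay": 0, "az": 0, "hand": 0.27},
    {"dx": -11.5, "dy": 8.1, "dz": 0, "ax": 0, "ay": 0, "az": 0, "hand": 0.27},
    {"dx": -15, "dy": 10.6, "dz": 0, "ax": 0, "ay": 0, "az": 0, "hand": 0.27},
    {"dx": -18, "dy": 12.7, "dz": 0, "ax": 0, "ay": 0, "az": 0, "hand": 0.27},
    {"dx": -21, "dy": 14.8, "dz": 2, "ax": 0, "ay": 0, "az": 0, "hand": 0.27},
    {"dx": -23, "dy": 16.2, "dz": 4, "ax": 0, "ay": 0, "az": 0, "hand": 0.27},
    {"dx": -23, "dy": 16.2, "dz": 6, "ax": 0, "ay": 0, "az": 0, "hand": 0.27},
    {"dx": -23, "dy": 16.2, "dz": 8, "ax": 0, "ay": 0, "az": 0, "hand": 0.27}
  ]
}}

```text
clock: 8.65
eef_pos: [550.1, 46.0, 152.2]
tool_rot: [3.141, 0.0, 1.446]
force: [0.0, 0.2, 0.2]
width: 62.6
gripper_force: 0.0
```

```bash
python3 go.py 550 46.5 32 82.8; python3 - <<'E'
from h import *
g=get_image("wrist");cv2.imwrite("pics/w2.png",np.clip(g["pixels"][:,:,::-1]*1.6,0,255).astype(np.uint8))
for n,p in(("blk",(550.6,45.4,96)),("wht",(544.8,-9.4,96)),("dish",(600.7,7.6,21))):print(n,proj(g,p).round(1))
E
python3 go.py 550 46.5 32 82.8
```

```text
t 8.7 pos [550.1  46.  152.2] yaw 82.87 w 62.6 F [0.  0.2 0.2] | d [ 0.05 -0.03 12.02] a [0.001 0.    0.001] q7 0.1
blk [280.6 225.8]
wht [282.  299.2]
dish [340.7 227.3]
t 8.7 pos [547.8  46.8 149.3] yaw 82.94 w 62.5 F [-0.8 -0.5 -1.5] | d [1.000e-02 2.800e-01 1.172e+01] a [-0.005  0.001  0.002] q7 0.1
```

View pics/w2.png

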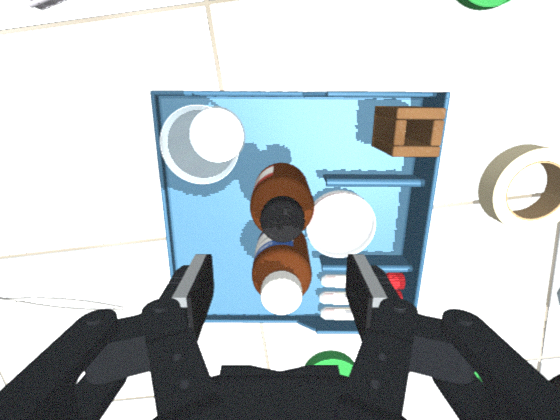

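Black cap is at (282,219), white cap at (282,292) and dish at (341,224). This matches prediction within about 4 mm in y. I'll descend around black.

Call:
{"method": "send_rows", "body": {
  "series": [
    {"dx": 0.1, "dy": 0, "dz": 2, "ax": 0, "ay": 0, "az": 0, "hand": 0.27},
    {"dx": 0.1, "dy": 0, "dz": 4, "ax": 0, "ay": 0, "az": 0, "hand": 0.27},
    {"dx": 0.1, "dy": 0, "dz": 6, "ax": 0, "ay": 0, "az": 0, "hand": 0.27},
    {"dx": 0.1, "dy": 0, "dz": 8, "ax": 0, "ay": 0, "az": 0, "hand": 0.27},
    {"dx": 0.1, "dy": 0, "dz": 10, "ax": 0, "ay": 0, "az": 0, "hand": 0.27},
    {"dx": 0.1, "dy": 0, "dz": 11.3, "ax": 0, "ay": 0, "az": 0, "hand": 0.27},
    {"dx": 0.1, "dy": 0, "dz": 11.9, "ax": 0, "ay": 0, "az": 0, "hand": 0.27},
    {"dx": 0.1, "dy": 0, "dz": 11.9, "ax": 0, "ay": 0, "az": 0, "hand": 0.27},
    {"dx": 0.1, "dy": 0, "dz": 11.9, "ax": 0, "ay": 0, "az": 0, "hand": 0.27}
  ]
}}

```text
clock: 9.6
eef_pos: [550.3, 48.5, 34.0]
tool_rot: [3.14, -0.0, 1.449]
force: [0.6, 0.8, -0.3]
width: 61.9
gripper_force: 0.0
```

```bash
python3 go.py 550 46.5 32 82.8
```

```text
t 9.6 pos [550.3  48.5  34. ] yaw 83.01 w 61.9 F [ 0.6  0.8 -0.3] | d [-0.2 -0.   0.2] a [ 0.001 -0.     0.004] q7 0.19
```

Call:
{"method": "send_rows", "body": {
  "series": [
    {"dx": 0, "dy": 0, "dz": 0, "ax": 0, "ay": 0, "az": 0, "hand": 0.33},
    {"dx": 0, "dy": 0, "dz": 0, "ax": 0, "ay": 0, "az": 0, "hand": 0.38},
    {"dx": 0, "dy": 0, "dz": 0, "ax": 0, "ay": 0, "az": 0, "hand": 0.43},
    {"dx": 0, "dy": 0, "dz": 0, "ax": 0, "ay": 0, "az": 0, "hand": 0.5},
    {"dx": 0, "dy": 0, "dz": 0, "ax": 0, "ay": 0, "az": 0, "hand": 0.7},
    {"dx": 0, "dy": 0, "dz": 0, "ax": 0, "ay": 0, "az": 0, "hand": 1},
    {"dx": 0, "dy": 0, "dz": 0, "ax": 0, "ay": 0, "az": 0, "hand": 1},
    {"dx": 0, "dy": 0, "dz": 0, "ax": 0, "ay": 0, "az": 0, "hand": 1}
  ]
}}

```text
clock: 10.4
eef_pos: [550.7, 48.5, 34.3]
tool_rot: [3.14, -0.001, 1.449]
force: [-0.5, 0.8, 5.4]
width: 46.3
gripper_force: 61.2
```

```bash
python3 go.py 550 46.5 32 82.8
```

```text
t 10.4 pos [550.7  48.5  34.3] yaw 83.0 w 46.3 F [-0.5  0.8  5.4] | d [-0.2  -0.04  0.23] a [ 0.002 -0.001  0.004] q7 0.19
```

Call:
{"method": "send_rows", "body": {
  "series": [
    {"dx": 0, "dy": 0, "dz": -0.5, "ax": 0, "ay": 0, "az": 0, "hand": 1},
    {"dx": 0, "dy": 0, "dz": -2, "ax": 0, "ay": 0, "az": 0, "hand": 1},
    {"dx": 0, "dy": 0, "dz": -4, "ax": 0, "ay": 0, "az": 0, "hand": 1},
    {"dx": 0, "dy": 0, "dz": -6, "ax": 0, "ay": 0, "az": 0, "hand": 1},
    {"dx": 0, "dy": 0, "dz": -8, "ax": 0, "ay": 0, "az": 0, "hand": 1},
    {"dx": 0, "dy": 0, "dz": -9.5, "ax": 0, "ay": 0, "az": 0, "hand": 1},
    {"dx": 0, "dy": 0, "dz": -10, "ax": 0, "ay": 0, "az": 0, "hand": 1},
    {"dx": 0, "dy": 0, "dz": -10, "ax": 0, "ay": 0, "az": 0, "hand": 1}
  ]
}}

```text
clock: 11.2
eef_pos: [549.8, 48.7, 133.8]
tool_rot: [3.141, -0.0, 1.449]
force: [0.7, -0.0, -0.5]
width: 45.9
gripper_force: 61.5
```

```bash
python3 go.py 590 326 134 83
```

```text
t 11.2 pos [549.8  48.7 133.8] yaw 83.02 w 45.9 F [ 0.7 -0.  -0.5] | d [ 2.802e+01  6.200e-01 -1.000e-02] a [ 0.001 -0.     0.   ] q7 0.12
```

Call:
{"method": "send_rows", "body": {
  "series": [
    {"dx": 1, "dy": 0, "dz": 0, "ax": 0, "ay": 0, "az": 0, "hand": 1},
    {"dx": 3.5, "dy": 0.1, "dz": 0, "ax": 0, "ay": 0, "az": 0, "hand": 1},
    {"dx": 7, "dy": 0.2, "dz": 0, "ax": 0, "ay": 0, "az": 0, "hand": 1},
    {"dx": 11, "dy": 0.3, "dz": 0, "ax": 0, "ay": 0, "az": 0, "hand": 1},
    {"dx": 15, "dy": 0.4, "dz": 0, "ax": 0, "ay": 0, "az": 0, "hand": 1},
    {"dx": 19, "dy": 0.5, "dz": 0, "ax": 0, "ay": 0, "az": 0, "hand": 1},
    {"dx": 23, "dy": 0.6, "dz": 0, "ax": 0, "ay": 0, "az": 0, "hand": 1},
    {"dx": 26, "dy": 0.6, "dz": 0, "ax": 0, "ay": 0, "az": 0, "hand": 1},
    {"dx": 27.7, "dy": 0.6, "dz": 0, "ax": 0, "ay": 0, "az": 0, "hand": 1},
    {"dx": 28, "dy": 0.6, "dz": 0, "ax": 0, "ay": 0, "az": 0, "hand": 1}
  ]
}}

```text
clock: 12.2
eef_pos: [587.9, 330.0, 131.3]
tool_rot: [-3.139, -0.001, 1.454]
force: [-0.5, -0.4, -0.6]
width: 46.4
gripper_force: 61.5
```

Call:
{"method": "send_rows", "body": {
  "series": [
    {"dx": 0, "dy": 0, "dz": 0, "ax": 0, "ay": 0, "az": 0, "hand": 1},
    {"dx": 0, "dy": 0, "dz": 2, "ax": 0, "ay": 0, "az": 0, "hand": 1},
    {"dx": 0, "dy": 0, "dz": 4, "ax": 0, "ay": 0, "az": 0, "hand": 1},
    {"dx": 0, "dy": 0, "dz": 6, "ax": 0, "ay": 0, "az": 0, "hand": 1},
    {"dx": 0, "dy": 0, "dz": 8, "ax": 0, "ay": 0, "az": 0, "hand": 1},
    {"dx": 0, "dy": 0, "dz": 9.3, "ax": 0, "ay": 0, "az": 0, "hand": 1},
    {"dx": 0, "dy": 0, "dz": 9.9, "ax": 0, "ay": 0, "az": 0, "hand": 1},
    {"dx": 0, "dy": 0, "dz": 10.1, "ax": 0, "ay": 0, "az": 0, "hand": 1},
    {"dx": 0, "dy": 0, "dz": 10.2, "ax": 0, "ay": 0, "az": 0, "hand": 1},
    {"dx": 0, "dy": 0, "dz": 10.2, "ax": 0, "ay": 0, "az": 0, "hand": 1}
  ]
}}

```text
clock: 13.2
eef_pos: [590.3, 325.8, 32.1]
tool_rot: [3.14, -0.001, 1.449]
force: [-0.5, 0.7, -0.3]
width: 46.5
gripper_force: 61.5
```

```bash
python3 go.py 590 326 31.3 83
```

```text
t 13.2 pos [590.3 325.8  32.1] yaw 83.01 w 46.5 F [-0.5  0.7 -0.3] | d [ 0.02 -0.03  0.08] a [ 0.001 -0.001  0.   ] q7 -0.27
```

Call:
{"method": "send_rows", "body": {
  "series": [
    {"dx": 0, "dy": 0, "dz": 0.1, "ax": 0, "ay": 0, "az": 0, "hand": 1},
    {"dx": 0, "dy": 0, "dz": 0.1, "ax": 0, "ay": 0, "az": 0, "hand": 1},
    {"dx": 0, "dy": 0, "dz": 0.1, "ax": 0, "ay": 0, "az": 0, "hand": 0.4},
    {"dx": 0, "dy": 0, "dz": 0.1, "ax": 0, "ay": 0, "az": 0, "hand": 0.27},
    {"dx": 0, "dy": 0, "dz": 0.1, "ax": 0, "ay": 0, "az": 0, "hand": 0.25},
    {"dx": 0, "dy": 0, "dz": -1, "ax": 0, "ay": 0, "az": 0, "hand": 0.25},
    {"dx": 0, "dy": 0, "dz": -4, "ax": 0, "ay": 0, "az": 0, "hand": 0.25},
    {"dx": 0, "dy": 0, "dz": -8, "ax": 0, "ay": 0, "az": 0, "hand": 0.25},
    {"dx": 0, "dy": 0, "dz": -12, "ax": 0, "ay": 0, "az": 0, "hand": 0.27},
    {"dx": 0, "dy": 0, "dz": -12, "ax": 0, "ay": 0, "az": 0, "hand": 0.27}
  ]
}}

```text
clock: 14.2
eef_pos: [593.9, 326.9, 158.5]
tool_rot: [3.132, -0.006, 1.449]
force: [0.7, -0.8, 0.8]
width: 62.5
gripper_force: 0.0
```

```bash
python3 go.py 544.7 -7.5 150 83
```

```text
t 14.2 pos [593.9 326.9 158.5] yaw 83.0 w 62.5 F [ 0.7 -0.8  0.8] | d [-33.79  -0.82   0.62] a [ 0.01  -0.006  0.   ] q7 -0.33
```

Call:
{"method": "send_rows", "body": {
  "series": [
    {"dx": -1.5, "dy": 0, "dz": 0, "ax": 0, "ay": 0, "az": 0, "hand": 0.27},
    {"dx": -5, "dy": 0, "dz": 0, "ax": 0, "ay": 0, "az": 0, "hand": 0.27},
    {"dx": -9.5, "dy": -0.1, "dz": 0, "ax": 0, "ay": 0, "az": 0, "hand": 0.27},
    {"dx": -14, "dy": -0.2, "dz": 0, "ax": 0, "ay": 0, "az": 0, "hand": 0.27},
    {"dx": -18.5, "dy": -0.3, "dz": 0, "ax": 0, "ay": 0, "az": 0, "hand": 0.27},
    {"dx": -23, "dy": -0.4, "dz": 0, "ax": 0, "ay": 0, "az": 0, "hand": 0.27},
    {"dx": -27.5, "dy": -0.4, "dz": 0, "ax": 0, "ay": 0, "az": 0, "hand": 0.27},
    {"dx": -31, "dy": -0.4, "dz": 0, "ax": 0, "ay": 0, "az": 0, "hand": 0.27},
    {"dx": -33.2, "dy": -0.45, "dz": 0, "ax": 0, "ay": 0, "az": 0, "hand": 0.27},
    {"dx": -33.6, "dy": -0.45, "dz": 0, "ax": 0, "ay": 0, "az": 0, "hand": 0.27}
  ]
}}

```text
clock: 15.2
eef_pos: [542.0, -12.1, 150.6]
tool_rot: [-3.139, 0.002, 1.442]
force: [-0.4, -0.7, 0.6]
width: 62.5
gripper_force: 0.0
```

Call:
{"method": "send_rows", "body": {
  "series": [
    {"dx": 0, "dy": 0, "dz": 0, "ax": 0, "ay": 0, "az": 0, "hand": 0.27},
    {"dx": 0, "dy": 0, "dz": 1, "ax": 0, "ay": 0, "az": 0, "hand": 0.27},
    {"dx": 0, "dy": 0, "dz": 2, "ax": 0, "ay": 0, "az": 0, "hand": 0.27},
    {"dx": 0, "dy": 0, "dz": 3, "ax": 0, "ay": 0, "az": 0, "hand": 0.27},
    {"dx": 0, "dy": 0, "dz": 3, "ax": 0, "ay": 0, "az": 0, "hand": 0.27}
  ]
}}

```text
clock: 15.7
eef_pos: [543.0, -6.2, 119.3]
tool_rot: [-3.138, 0.0, 1.45]
force: [0.2, -0.1, -0.4]
width: 62.5
gripper_force: 0.0
```

```bash
python3 go.py 544.7 -7.5 34 83
```

```text
t 15.7 pos [543.   -6.2 119.3] yaw 83.1 w 62.5 F [ 0.2 -0.1 -0.4] | d [-0.1   0.22  8.53] a [-0.004  0.     0.002] q7 0.23
```

Call:
{"method": "send_rows", "body": {
  "series": [
    {"dx": 0, "dy": 0, "dz": 1, "ax": 0, "ay": 0, "az": 0, "hand": 0.27},
    {"dx": 0, "dy": 0, "dz": 3, "ax": 0, "ay": 0, "az": 0, "hand": 0.27},
    {"dx": 0, "dy": 0, "dz": 5, "ax": 0, "ay": 0, "az": 0, "hand": 0.27},
    {"dx": 0, "dy": 0, "dz": 7, "ax": 0, "ay": 0, "az": 0, "hand": 0.27},
    {"dx": 0, "dy": 0, "dz": 8.3, "ax": 0, "ay": 0, "az": 0, "hand": 0.27},
    {"dx": 0, "dy": 0, "dz": 8.7, "ax": 0, "ay": 0, "az": 0, "hand": 0.27},
    {"dx": 0, "dy": 0, "dz": 8.7, "ax": 0, "ay": 0, "az": 0, "hand": 0.27},
    {"dx": 0, "dy": 0, "dz": 8.7, "ax": 0, "ay": 0, "az": 0, "hand": 0.27}
  ]
}}

```text
clock: 16.5
eef_pos: [545.0, -7.4, 34.9]
tool_rot: [3.14, -0.0, 1.449]
force: [0.4, 0.7, 0.6]
width: 62.2
gripper_force: 0.0
```

```bash
python3 go.py 544.7 -7.5 34 83
```

```text
t 16.5 pos [545.   -7.4  34.9] yaw 83.0 w 62.2 F [0.4 0.7 0.6] | d [-0.01 -0.02  0.09] a [ 0.001 -0.     0.   ] q7 0.3
```

Call:
{"method": "send_rows", "body": {
  "series": [
    {"dx": 0, "dy": 0, "dz": 0, "ax": 0, "ay": 0, "az": 0, "hand": 0.35},
    {"dx": 0, "dy": 0, "dz": 0, "ax": 0, "ay": 0, "az": 0, "hand": 0.4},
    {"dx": 0, "dy": 0, "dz": 0, "ax": 0, "ay": 0, "az": 0, "hand": 0.45},
    {"dx": 0, "dy": 0, "dz": 0, "ax": 0, "ay": 0, "az": 0, "hand": 0.7},
    {"dx": 0, "dy": 0, "dz": 0, "ax": 0, "ay": 0, "az": 0, "hand": 1},
    {"dx": 0, "dy": 0, "dz": 0, "ax": 0, "ay": 0, "az": 0, "hand": 1},
    {"dx": 0, "dy": 0, "dz": 0, "ax": 0, "ay": 0, "az": 0, "hand": 1}
  ]
}}

```text
clock: 17.2
eef_pos: [545.1, -7.3, 35.2]
tool_rot: [3.14, -0.0, 1.449]
force: [-1.0, 0.6, 6.5]
width: 45.6
gripper_force: 61.0
```

Call:
{"method": "send_rows", "body": {
  "series": [
    {"dx": 0, "dy": 0, "dz": -0.5, "ax": 0, "ay": 0, "az": 0, "hand": 1},
    {"dx": 0, "dy": 0, "dz": -2, "ax": 0, "ay": 0, "az": 0, "hand": 1},
    {"dx": 0, "dy": 0, "dz": -4, "ax": 0, "ay": 0, "az": 0, "hand": 1},
    {"dx": 0, "dy": 0, "dz": -6, "ax": 0, "ay": 0, "az": 0, "hand": 1},
    {"dx": 0, "dy": 0, "dz": -8, "ax": 0, "ay": 0, "az": 0, "hand": 1},
    {"dx": 0, "dy": 0, "dz": -9.5, "ax": 0, "ay": 0, "az": 0, "hand": 1},
    {"dx": 0, "dy": 0, "dz": -10, "ax": 0, "ay": 0, "az": 0, "hand": 1},
    {"dx": 0, "dy": 0, "dz": -10, "ax": 0, "ay": 0, "az": 0, "hand": 1}
  ]
}}

```text
clock: 18.0
eef_pos: [544.5, -7.1, 134.8]
tool_rot: [3.141, -0.0, 1.449]
force: [0.0, 0.3, -1.3]
width: 45.9
gripper_force: 61.5
```

```bash
python3 go.py 512.5 311 134 83
```

```text
t 18.0 pos [544.5  -7.1 134.8] yaw 83.02 w 45.9 F [ 0.   0.3 -1.3] | d [31.19 -7.05  0.08] a [ 0.001 -0.     0.   ] q7 0.22
```

Call:
{"method": "send_rows", "body": {
  "series": [
    {"dx": 1.2, "dy": -0.3, "dz": 0, "ax": 0, "ay": 0, "az": 0, "hand": 1},
    {"dx": 4, "dy": -0.9, "dz": 0, "ax": 0, "ay": 0, "az": 0, "hand": 1},
    {"dx": 8, "dy": -1.8, "dz": 0, "ax": 0, "ay": 0, "az": 0, "hand": 1},
    {"dx": 12.5, "dy": -2.8, "dz": 0, "ax": 0, "ay": 0, "az": 0, "hand": 1},
    {"dx": 17, "dy": -3.8, "dz": 0, "ax": 0, "ay": 0, "az": 0, "hand": 1},
    {"dx": 21.5, "dy": -4.9, "dz": 0, "ax": 0, "ay": 0, "az": 0, "hand": 1},
    {"dx": 26, "dy": -5.9, "dz": 0, "ax": 0, "ay": 0, "az": 0, "hand": 1},
    {"dx": 29, "dy": -6.6, "dz": 0, "ax": 0, "ay": 0, "az": 0, "hand": 1},
    {"dx": 30.8, "dy": -7, "dz": 0, "ax": 0, "ay": 0, "az": 0, "hand": 1},
    {"dx": 31.2, "dy": -7.05, "dz": 0, "ax": 0, "ay": 0, "az": 0, "hand": 1}
  ]
}}

```text
clock: 19.0
eef_pos: [510.7, 313.7, 133.1]
tool_rot: [-3.14, 0.0, 1.453]
force: [0.5, -0.2, -1.4]
width: 45.8
gripper_force: 61.5
```

Call:
{"method": "send_rows", "body": {
  "series": [
    {"dx": 0, "dy": 0, "dz": 0, "ax": 0, "ay": 0, "az": 0, "hand": 1},
    {"dx": 0, "dy": 0, "dz": 1, "ax": 0, "ay": 0, "az": 0, "hand": 1},
    {"dx": 0, "dy": 0, "dz": 3, "ax": 0, "ay": 0, "az": 0, "hand": 1},
    {"dx": 0, "dy": 0, "dz": 5, "ax": 0, "ay": 0, "az": 0, "hand": 1},
    {"dx": 0, "dy": 0, "dz": 7, "ax": 0, "ay": 0, "az": 0, "hand": 1},
    {"dx": 0, "dy": 0, "dz": 9, "ax": 0, "ay": 0, "az": 0, "hand": 1},
    {"dx": 0, "dy": 0, "dz": 9.9, "ax": 0, "ay": 0, "az": 0, "hand": 1},
    {"dx": 0, "dy": 0, "dz": 10.2, "ax": 0, "ay": 0, "az": 0, "hand": 1},
    {"dx": 0, "dy": 0, "dz": 10.25, "ax": 0, "ay": 0, "az": 0, "hand": 1},
    {"dx": 0, "dy": 0, "dz": 10.25, "ax": 0, "ay": 0, "az": 0, "hand": 1}
  ]
}}

```text
clock: 20.0
eef_pos: [513.0, 309.3, 32.3]
tool_rot: [3.141, 0.001, 1.446]
force: [-0.2, -0.3, -1.0]
width: 45.5
gripper_force: 61.6
```

```bash
python3 go.py 512.5 311 32.2 83
```

```text
t 20.0 pos [513.  309.3  32.3] yaw 82.88 w 45.5 F [-0.2 -0.3 -1. ] | d [ 0.16 -0.07  0.01] a [ 0.     0.001 -0.002] q7 -0.24
```

Call:
{"method": "send_rows", "body": {
  "series": [
    {"dx": 0, "dy": 0, "dz": 0.1, "ax": 0, "ay": 0, "az": 0, "hand": 1},
    {"dx": 0, "dy": 0, "dz": 0.1, "ax": 0, "ay": 0, "az": 0, "hand": 1},
    {"dx": 0, "dy": 0, "dz": 0.1, "ax": 0, "ay": 0, "az": 0, "hand": 0.4},
    {"dx": 0, "dy": 0, "dz": 0.1, "ax": 0, "ay": 0, "az": 0, "hand": 0.27},
    {"dx": 0, "dy": 0, "dz": 0.1, "ax": 0, "ay": 0, "az": 0, "hand": 0.25},
    {"dx": 0, "dy": 0, "dz": -1, "ax": 0, "ay": 0, "az": 0, "hand": 0.25},
    {"dx": 0, "dy": 0, "dz": -4, "ax": 0, "ay": 0, "az": 0, "hand": 0.25},
    {"dx": 0, "dy": 0, "dz": -8, "ax": 0, "ay": 0, "az": 0, "hand": 0.25},
    {"dx": 0, "dy": 0, "dz": -11, "ax": 0, "ay": 0, "az": 0, "hand": 0.2},
    {"dx": 0, "dy": 0, "dz": -11, "ax": 0, "ay": 0, "az": 0, "hand": 0}
  ]
}}

```text
clock: 21.0
eef_pos: [515.4, 312.2, 146.8]
tool_rot: [3.134, -0.005, 1.449]
force: [0.7, -0.2, 1.1]
width: 80.9
gripper_force: 0.0
```

```bash
python3 go.py 600.7 8.5 143 82.8; python3 - <<'E'
from h import *
g=get_image("top");s=get_image("scene")
a=[g["pixels"][165:320,85:330],s["pixels"][120:275,85:330]]
cv2.imwrite("pics/t3.png",cv2.resize(np.clip(np.vstack(a)*1.7,0,255).astype(np.uint8),None,fx=1.9,fy=1.9,interpolation=cv2.INTER_CUBIC)[:,:,::-1])
E
```

```text
t 21.0 pos [515.4 312.2 146.8] yaw 83.01 w 80.9 F [ 0.7 -0.2  1.1] | d [-29.11  12.16   0.31] a [ 0.007 -0.005  0.004] q7 -0.31
```

View pics/t3.png

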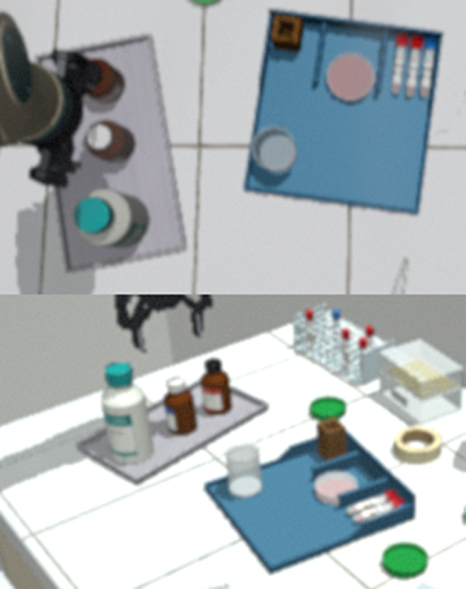

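All three bottles stand upright in the tray (cap crop px (92,218), (102,137), (100,75)). The beaker is untouched at (274,150) and the dish is free at (351,77).

Call:
{"method": "send_rows", "body": {
  "series": [
    {"dx": -1.2, "dy": 0.5, "dz": 0, "ax": 0, "ay": 0, "az": 0, "hand": 0},
    {"dx": -4, "dy": 1.7, "dz": 0, "ax": 0, "ay": 0, "az": 0, "hand": 0},
    {"dx": -8, "dy": 3.4, "dz": 0, "ax": 0, "ay": 0, "az": 0, "hand": 0},
    {"dx": -12, "dy": 5.1, "dz": 0, "ax": 0, "ay": 0, "az": 0, "hand": 0},
    {"dx": -16, "dy": 6.8, "dz": 0, "ax": 0, "ay": 0, "az": 0, "hand": 0},
    {"dx": -20, "dy": 8.5, "dz": 0, "ax": 0, "ay": 0, "az": 0, "hand": 0},
    {"dx": -24, "dy": 10.2, "dz": 0, "ax": 0, "ay": 0, "az": 0, "hand": 0},
    {"dx": -27, "dy": 11.5, "dz": 0, "ax": 0, "ay": 0, "az": 0, "hand": 0},
    {"dx": -28.6, "dy": 12.2, "dz": 0, "ax": 0, "ay": 0, "az": 0, "hand": 0},
    {"dx": -29, "dy": 12.4, "dz": 0, "ax": 0, "ay": 0, "az": 0, "hand": 0}
  ]
}}

```text
clock: 22.1
eef_pos: [599.4, 3.3, 140.7]
tool_rot: [-3.14, 0.003, 1.443]
force: [-0.1, 0.0, -0.2]
width: 85.2
gripper_force: 0.0
```

Call:
{"method": "send_rows", "body": {
  "series": [
    {"dx": 0, "dy": 0, "dz": 0, "ax": 0, "ay": 0, "az": 0, "hand": 0},
    {"dx": 0, "dy": 0, "dz": 0, "ax": 0, "ay": 0, "az": 0, "hand": 0},
    {"dx": 0, "dy": 0, "dz": 0, "ax": 0, "ay": 0, "az": 0, "hand": 0},
    {"dx": 0, "dy": 0, "dz": 0, "ax": 0, "ay": 0, "az": 0, "hand": 0}
  ]
}}

```text
clock: 22.5
eef_pos: [599.9, 9.6, 141.6]
tool_rot: [-3.141, -0.001, 1.451]
force: [0.3, -1.3, -0.6]
width: 85.3
gripper_force: 0.0
```

```bash
python3 - <<'E'
from h import *
t0=dict(np.load("top0.npz"))
for n in("wrist","scene"):
    g=get_image(n);hsv=cv2.cvtColor(g["pixels"],cv2.COLOR_RGB2HSV);H,S,V=[hsv[...,i].astype(int) for i in range(3)]
    print(n,[(b,ray(g,b[1],17).round(1)) for b in blobs(((H>165)|(H<8))&(S>20)&(S<130)&(V>60),60)][:8])
    if n=="wrist":cv2.imwrite("pics/w3.png",np.clip(g["pixels"][:,:,::-1]*1.6,0,255).astype(np.uint8));print(proj(g,(600.7,8.5,21)))
E
python3 go.py 600.7 8.5 40 82.8
```

```text
wrist [((np.int32(3137), [281.0, 194.0], [249, 164, 65, 61]), array([601.2,  10.6,  17. ]))]
[280.75346642 197.77977189]
scene [((np.int32(248), [457.6, 215.7], [433, 206, 50, 20]), array([1037.2, -317.6,   17. ])), ((np.int32(114), [260.6, 220.9], [252, 217, 19, 9]), array([595.4,   7.8,  17. ])), ((np.int32(372), [448.9, 228.2], [424, 217, 51, 24]), array([ 970.7, -337.8,   17. ])), ((np.int32(80), [443.9, 243.0], [423, 235, 45, 17]), array([ 907.9, -368.6,   17. ]))]
t 22.6 pos [600.    9.  141.8] yaw 83.09 w 85.2 F [-0.1  0.  -0.2] | d [-0.04  0.07 10.18] a [-0.    -0.     0.005] q7 0.18
```

View pics/w3.png

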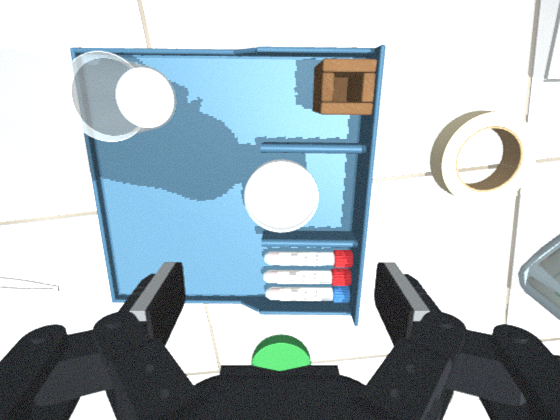

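The dish centre is at (281,194) in the wrist view, centred between the fingers and between the dividers (rows 147 and 243). I'll descend.

Call:
{"method": "send_rows", "body": {
  "series": [
    {"dx": 0, "dy": 0.05, "dz": 2, "ax": 0, "ay": 0, "az": 0, "hand": 0.06},
    {"dx": 0, "dy": 0.05, "dz": 4, "ax": 0, "ay": 0, "az": 0, "hand": 0.06},
    {"dx": 0, "dy": 0.05, "dz": 6, "ax": 0, "ay": 0, "az": 0, "hand": 0.06},
    {"dx": 0, "dy": 0.05, "dz": 8, "ax": 0, "ay": 0, "az": 0, "hand": 0.06},
    {"dx": 0, "dy": 0.05, "dz": 10, "ax": 0, "ay": 0, "az": 0, "hand": 0.06},
    {"dx": 0, "dy": 0.05, "dz": 11, "ax": 0, "ay": 0, "az": 0, "hand": 0.06},
    {"dx": 0, "dy": 0.05, "dz": 11.5, "ax": 0, "ay": 0, "az": 0, "hand": 0.06},
    {"dx": 0, "dy": 0.05, "dz": 11.5, "ax": 0, "ay": 0, "az": 0, "hand": 0.06},
    {"dx": 0, "dy": 0.05, "dz": 11.5, "ax": 0, "ay": 0, "az": 0, "hand": 0.06}
  ]
}}

```text
clock: 23.5
eef_pos: [601.3, 8.0, 27.5]
tool_rot: [3.14, -0.0, 1.449]
force: [0.1, -0.6, 0.4]
width: 80.0
gripper_force: 0.0
```

```bash
python3 go.py 601 9 7.5 82.8
```

```text
t 23.5 pos [601.3   8.   27.5] yaw 83.01 w 80.0 F [ 0.1 -0.6  0.4] | d [ 0.1  -0.04  2.  ] a [ 0.001 -0.     0.004] q7 0.25
```

Call:
{"method": "send_rows", "body": {
  "series": [
    {"dx": 0.1, "dy": 0, "dz": 0.7, "ax": 0, "ay": 0, "az": 0, "hand": 0.06},
    {"dx": 0.1, "dy": 0, "dz": 1.4, "ax": 0, "ay": 0, "az": 0, "hand": 0.06},
    {"dx": 0.1, "dy": 0, "dz": 1.8, "ax": 0, "ay": 0, "az": 0, "hand": 0.06},
    {"dx": 0.1, "dy": 0, "dz": 2, "ax": 0, "ay": 0, "az": 0, "hand": 0.06},
    {"dx": 0.1, "dy": 0, "dz": 2, "ax": 0, "ay": 0, "az": 0, "hand": 0.06},
    {"dx": 0.1, "dy": 0, "dz": 2, "ax": 0, "ay": 0, "az": 0, "hand": 0.06}
  ]
}}

```text
clock: 24.1
eef_pos: [600.8, 8.9, 6.8]
tool_rot: [3.142, 0.0, 1.449]
force: [-0.1, -0.1, 0.3]
width: 80.1
gripper_force: 0.0
```

Call:
{"method": "send_rows", "body": {
  "series": [
    {"dx": 0, "dy": 0, "dz": 0, "ax": 0, "ay": 0, "az": 0, "hand": 0.1},
    {"dx": 0, "dy": 0, "dz": 0, "ax": 0, "ay": 0, "az": 0, "hand": 0.14},
    {"dx": 0, "dy": 0, "dz": 0, "ax": 0, "ay": 0, "az": 0, "hand": 0.18},
    {"dx": 0, "dy": 0, "dz": 0, "ax": 0, "ay": 0, "az": 0, "hand": 0.22},
    {"dx": 0, "dy": 0, "dz": 0, "ax": 0, "ay": 0, "az": 0, "hand": 0.26},
    {"dx": 0, "dy": 0, "dz": 0, "ax": 0, "ay": 0, "az": 0, "hand": 0.3},
    {"dx": 0, "dy": 0, "dz": 0, "ax": 0, "ay": 0, "az": 0, "hand": 0.5},
    {"dx": 0, "dy": 0, "dz": 0, "ax": 0, "ay": 0, "az": 0, "hand": 1},
    {"dx": 0, "dy": 0, "dz": 0, "ax": 0, "ay": 0, "az": 0, "hand": 1}
  ]
}}

```text
clock: 25.0
eef_pos: [600.9, 9.0, 7.7]
tool_rot: [3.141, -0.0, 1.449]
force: [-1.5, 0.0, 6.6]
width: 59.7
gripper_force: 63.0
```

```bash
python3 go.py 601 9 107.5 82.8
```

```text
t 25.0 pos [600.9   9.    7.7] yaw 83.0 w 59.7 F [-1.5  0.   6.6] | d [ 0.01  0.01 -9.98] a [ 0.    -0.     0.004] q7 0.26
```

Call:
{"method": "send_rows", "body": {
  "series": [
    {"dx": 0, "dy": 0, "dz": -0.5, "ax": 0, "ay": 0, "az": 0, "hand": 1},
    {"dx": 0, "dy": 0, "dz": -1.5, "ax": 0, "ay": 0, "az": 0, "hand": 1},
    {"dx": 0, "dy": 0, "dz": -3, "ax": 0, "ay": 0, "az": 0, "hand": 1},
    {"dx": 0, "dy": 0, "dz": -5, "ax": 0, "ay": 0, "az": 0, "hand": 1},
    {"dx": 0, "dy": 0, "dz": -7, "ax": 0, "ay": 0, "az": 0, "hand": 1},
    {"dx": 0, "dy": 0, "dz": -9, "ax": 0, "ay": 0, "az": 0, "hand": 1},
    {"dx": 0, "dy": 0, "dz": -10, "ax": 0, "ay": 0, "az": 0, "hand": 1},
    {"dx": 0, "dy": 0, "dz": -10, "ax": 0, "ay": 0, "az": 0, "hand": 1}
  ]
}}

```text
clock: 25.8
eef_pos: [602.0, 9.0, 108.9]
tool_rot: [3.138, -0.001, 1.449]
force: [0.6, 0.1, 0.6]
width: 59.5
gripper_force: 64.4
```

```bash
python3 go.py 498 -340.5 107.5 83
```

```text
t 25.8 pos [602.    9.  108.9] yaw 83.02 w 59.5 F [0.6 0.1 0.6] | d [-35.95  -6.08   0.09] a [ 0.004 -0.001  0.   ] q7 0.2
```

Call:
{"method": "send_rows", "body": {
  "series": [
    {"dx": -1.2, "dy": -0.2, "dz": 0, "ax": 0, "ay": 0, "az": 0, "hand": 1},
    {"dx": -4, "dy": -0.7, "dz": 0, "ax": 0, "ay": 0, "az": 0, "hand": 1},
    {"dx": -8, "dy": -1.3, "dz": 0, "ax": 0, "ay": 0, "az": 0, "hand": 1},
    {"dx": -12.5, "dy": -2.1, "dz": 0, "ax": 0, "ay": 0, "az": 0, "hand": 1},
    {"dx": -17, "dy": -2.8, "dz": 0, "ax": 0, "ay": 0, "az": 0, "hand": 1},
    {"dx": -21.5, "dy": -3.6, "dz": 0, "ax": 0, "ay": 0, "az": 0, "hand": 1},
    {"dx": -26, "dy": -4.3, "dz": 0, "ax": 0, "ay": 0, "az": 0, "hand": 1},
    {"dx": -30, "dy": -5, "dz": 0, "ax": 0, "ay": 0, "az": 0, "hand": 1},
    {"dx": -33.5, "dy": -5.6, "dz": 0, "ax": 0, "ay": 0, "az": 0, "hand": 1},
    {"dx": -35.5, "dy": -5.9, "dz": 0, "ax": 0, "ay": 0, "az": 0, "hand": 1}
  ]
}}

```text
clock: 26.8
eef_pos: [495.2, -340.8, 105.8]
tool_rot: [-3.139, 0.002, 1.443]
force: [0.6, 0.3, 0.4]
width: 59.5
gripper_force: 64.4
```

Call:
{"method": "send_rows", "body": {
  "series": [
    {"dx": -0.4, "dy": 0, "dz": 0, "ax": 0, "ay": 0, "az": 0, "hand": 1},
    {"dx": -0.4, "dy": 0, "dz": 0, "ax": 0, "ay": 0, "az": 0, "hand": 1},
    {"dx": -0.4, "dy": 0, "dz": 0, "ax": 0, "ay": 0, "az": 0, "hand": 1},
    {"dx": -0.4, "dy": 0, "dz": 0, "ax": 0, "ay": 0, "az": 0, "hand": 1},
    {"dx": -0.4, "dy": 0, "dz": 0, "ax": 0, "ay": 0, "az": 0, "hand": 1}
  ]
}}

```text
clock: 27.3
eef_pos: [499.2, -338.6, 106.7]
tool_rot: [-3.141, -0.001, 1.451]
force: [-0.4, -0.1, -0.4]
width: 59.9
gripper_force: 64.4
```

```bash
python3 go.py 498 -340.5 40 83;python3 - <<'E'
from h import *
g=get_image("wrist");cv2.imwrite("pics/w4.png",np.clip(g["pixels"][:,:,::-1]*1.3,0,255).astype(np.uint8));np.savez("w4.npz",**g)
print(proj(g,(498,-340.5,40)),proj(g,(498+37,-340.5,40)),proj(g,(498,-340.5+37,40)),"tcp/dish",proj(g,(498,-340.5,117)))
E
```

```text
t 27.3 pos [ 499.2 -338.6  106.7] yaw 83.14 w 59.9 F [-0.4 -0.1 -0.4] | d [-0.2  -0.1   6.67] a [-0.    -0.001  0.002] q7 0.75
[278.35750374 222.19461311] [332.6417016  216.05849795] [271.47576338 169.08103404] tcp/dish [278.15133028 282.77071088]
```

View pics/w4.png

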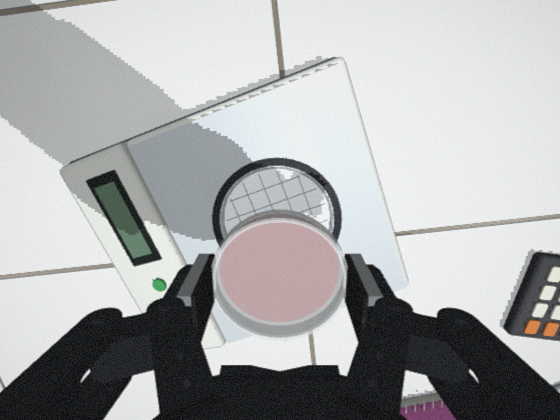

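The ring outer edge spans u 214–341 with top at 158, so it's centred at about (277.5,220.5), within 2 mm of my estimate. The dish is held level at about (280,272).

```bash
python3 - <<'E'
from h import *
g=dict(np.load("w4.npz"));hsv=cv2.cvtColor(g["pixels"],cv2.COLOR_RGB2HSV);H,S,V=[hsv[...,i].astype(int) for i in range(3)]
b=max(blobs(((H>165)|(H<8))&(S>20)&(S<130)&(V>60),60));print(b)
for z in(105,112,119):print(z,ray(g,b[1],z).round(1))
# ring outer extents
for u in((214,220),(341,220),(277.5,158)):print(ray(g,u,40).round(1))
E
python3 go.py 498 -341.5 40 83
```

```text
(np.int32(9272), [279.1, 271.4], [220, 223, 119, 99])
105 [ 498.3 -341.5  105. ]
112 [ 498.8 -337.6  112. ]
119 [ 499.3 -333.6  119. ]
[ 454.8 -333.7   40. ]
[ 540.4 -344.    40. ]
[ 502.7 -296.8   40. ]
t 27.4 pos [ 499.1 -338.9  106.7] yaw 83.12 w 60.0 F [-0.2 -0.6 -0.2] | d [-0.27 -0.08  6.67] a [-0.    -0.001  0.002] q7 0.75
```

Call:
{"method": "send_rows", "body": {
  "series": [
    {"dx": 0, "dy": 0, "dz": 1, "ax": 0, "ay": 0, "az": 0, "hand": 1},
    {"dx": 0, "dy": 0, "dz": 2.5, "ax": 0, "ay": 0, "az": 0, "hand": 1},
    {"dx": 0, "dy": 0, "dz": 4, "ax": 0, "ay": 0, "az": 0, "hand": 1},
    {"dx": 0, "dy": 0, "dz": 5.2, "ax": 0, "ay": 0, "az": 0, "hand": 1},
    {"dx": 0, "dy": 0, "dz": 6, "ax": 0, "ay": 0, "az": 0, "hand": 1},
    {"dx": 0, "dy": 0, "dz": 6.4, "ax": 0, "ay": 0, "az": 0, "hand": 1},
    {"dx": 0, "dy": 0, "dz": 6.7, "ax": 0, "ay": 0, "az": 0, "hand": 1},
    {"dx": 0, "dy": 0, "dz": 6.8, "ax": 0, "ay": 0, "az": 0, "hand": 1},
    {"dx": 0, "dy": 0, "dz": 6.8, "ax": 0, "ay": 0, "az": 0, "hand": 1},
    {"dx": 0, "dy": 0, "dz": 6.8, "ax": 0, "ay": 0, "az": 0, "hand": 1}
  ]
}}

```text
clock: 28.35
eef_pos: [498.8, -340.4, 39.2]
tool_rot: [3.141, 0.0, 1.449]
force: [-0.1, 0.1, 0.1]
width: 59.9
gripper_force: 64.4
```

```bash
python3 go.py 498 -340.5 38 83
```

```text
t 28.4 pos [ 498.8 -340.4   39.2] yaw 83.01 w 59.9 F [-0.1  0.1  0.1] | d [-0.02 -0.08  0.12] a [0.001 0.    0.   ] q7 0.79
```

Call:
{"method": "send_rows", "body": {
  "series": [
    {"dx": 0, "dy": -0.05, "dz": 0.1, "ax": 0, "ay": 0, "az": 0, "hand": 1},
    {"dx": 0, "dy": -0.05, "dz": 0.15, "ax": 0, "ay": 0, "az": 0, "hand": 1},
    {"dx": 0, "dy": -0.05, "dz": 0.15, "ax": 0, "ay": 0, "az": 0, "hand": 1},
    {"dx": 0, "dy": -0.05, "dz": 0.15, "ax": 0, "ay": 0, "az": 0, "hand": 0.25},
    {"dx": 0, "dy": -0.05, "dz": 0.15, "ax": 0, "ay": 0, "az": 0, "hand": 0.1},
    {"dx": 0, "dy": -0.05, "dz": 0.15, "ax": 0, "ay": 0, "az": 0, "hand": 0},
    {"dx": 0, "dy": -0.05, "dz": 0.1, "ax": 0, "ay": 0, "az": 0, "hand": 0},
    {"dx": 0, "dy": -0.05, "dz": -1, "ax": 0, "ay": 0, "az": 0, "hand": 0},
    {"dx": 0, "dy": -0.05, "dz": -4, "ax": 0, "ay": 0, "az": 0, "hand": 0},
    {"dx": 0, "dy": -0.05, "dz": -8, "ax": 0, "ay": 0, "az": 0, "hand": 0}
  ]
}}

```text
clock: 29.35
eef_pos: [496.9, -339.3, 118.8]
tool_rot: [-3.138, -0.002, 1.449]
force: [0.4, -0.6, -0.3]
width: 85.7
gripper_force: 0.0
```

Call:
{"method": "send_rows", "body": {
  "series": [
    {"dx": 0, "dy": 0, "dz": -3, "ax": 0, "ay": 0, "az": 0, "hand": 0},
    {"dx": 0, "dy": 0, "dz": -5, "ax": 0, "ay": 0, "az": 0, "hand": 0},
    {"dx": 0, "dy": 0, "dz": -5, "ax": 0, "ay": 0, "az": 0, "hand": 0},
    {"dx": 0, "dy": 0, "dz": -5, "ax": 0, "ay": 0, "az": 0, "hand": 0},
    {"dx": 0, "dy": 0, "dz": -5, "ax": 0, "ay": 0, "az": 0, "hand": 0}
  ]
}}

```text
clock: 29.85
eef_pos: [497.4, -339.5, 167.9]
tool_rot: [-3.14, -0.001, 1.449]
force: [0.5, 0.1, -0.4]
width: 85.4
gripper_force: 0.0
```

```bash
python3 go.py 513 309 170 83;python3 - <<'E'
from h import *
g=get_image("wrist");p=np.clip(g["pixels"][100:330,150:430]*1.3,0,255).astype(np.uint8)
s=get_image("scene");q=np.clip(s["pixels"][265:365,245:375]*1.7,0,255).astype(np.uint8)
a=cv2.resize(p,None,fx=1.5,fy=1.5);b=cv2.resize(q,None,fx=2.9,fy=2.9);h=max(len(a),len(b))
f=lambda i:cv2.copyMakeBorder(i,0,h-len(i),0,0,0)
cv2.imwrite("pics/w5.png",np.hstack([f(a),f(b)])[:,:,::-1])
hsv=cv2.cvtColor(g["pixels"],cv2.COLOR_RGB2HSV);H,S,V=[hsv[...,i].astype(int) for i in range(3)]
b=max(blobs(((H>165)|(H<8))&(S>20)&(S<130)&(V>60),60));print(b,ray(g,b[1],43))
E
```

```text
t 29.9 pos [ 497.4 -339.5  167.9] yaw 83.01 w 85.4 F [ 0.5  0.1 -0.4] | d [64.56 -6.34 -0.13] a [-0.002 -0.001  0.   ] q7 0.72
(np.int32(3217), [280.4, 195.5], [248, 165, 66, 62]) [ 497.89280548 -339.68303035   43.        ]
```

View pics/w5.png

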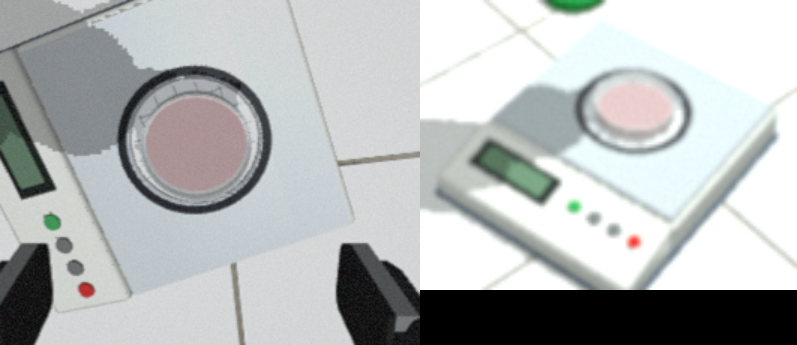

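The dish sits in the recess, pink disc inside the dark ring and flat in both views, within 1 mm of the centre. Now I'll return the bottles, white first.

Call:
{"method": "send_rows", "body": {
  "series": [
    {"dx": 2, "dy": -0.2, "dz": 0, "ax": 0, "ay": 0, "az": 0, "hand": 0.27},
    {"dx": 6, "dy": -0.6, "dz": 0, "ax": 0, "ay": 0, "az": 0, "hand": 0.27},
    {"dx": 10.5, "dy": -1, "dz": 0, "ax": 0, "ay": 0, "az": 0, "hand": 0.27},
    {"dx": 15, "dy": -1.5, "dz": 0, "ax": 0, "ay": 0, "az": 0, "hand": 0.27},
    {"dx": 19.5, "dy": -1.9, "dz": 0, "ax": 0, "ay": 0, "az": 0, "hand": 0.27},
    {"dx": 24, "dy": -2.3, "dz": 0, "ax": 0, "ay": 0, "az": 0, "hand": 0.27},
    {"dx": 28.5, "dy": -2.8, "dz": 0, "ax": 0, "ay": 0, "az": 0, "hand": 0.27},
    {"dx": 33, "dy": -3.2, "dz": 0, "ax": 0, "ay": 0, "az": 0, "hand": 0.27},
    {"dx": 37.5, "dy": -3.7, "dz": 0, "ax": 0, "ay": 0, "az": 0, "hand": 0.27},
    {"dx": 42, "dy": -4.1, "dz": 0, "ax": 0, "ay": 0, "az": 0, "hand": 0.27}
  ]
}}

```text
clock: 30.95
eef_pos: [507.7, 83.4, 168.1]
tool_rot: [-3.14, 0.001, 1.449]
force: [1.6, 0.1, -0.2]
width: 62.1
gripper_force: 0.0
```

Call:
{"method": "send_rows", "body": {
  "series": [
    {"dx": 4.5, "dy": -0.4, "dz": 0, "ax": 0, "ay": 0, "az": 0, "hand": 0.27},
    {"dx": 9, "dy": -0.9, "dz": 0, "ax": 0, "ay": 0, "az": 0, "hand": 0.27},
    {"dx": 13.5, "dy": -1.3, "dz": 0, "ax": 0, "ay": 0, "az": 0, "hand": 0.27},
    {"dx": 17.5, "dy": -1.7, "dz": 0, "ax": 0, "ay": 0, "az": 0, "hand": 0.27},
    {"dx": 20.5, "dy": -2, "dz": 0, "ax": 0, "ay": 0, "az": 0, "hand": 0.27},
    {"dx": 22.3, "dy": -2.2, "dz": 0, "ax": 0, "ay": 0, "az": 0, "hand": 0.27},
    {"dx": 22.6, "dy": -2.2, "dz": 0, "ax": 0, "ay": 0, "az": 0, "hand": 0.27},
    {"dx": 22.6, "dy": -2.2, "dz": 0, "ax": 0, "ay": 0, "az": 0, "hand": 0.27},
    {"dx": 22.6, "dy": -2.2, "dz": 2, "ax": 0, "ay": 0, "az": 0, "hand": 0.27},
    {"dx": 22.6, "dy": -2.2, "dz": 4, "ax": 0, "ay": 0, "az": 0, "hand": 0.27}
  ]
}}

```text
clock: 31.95
eef_pos: [515.2, 305.8, 129.1]
tool_rot: [3.14, 0.001, 1.445]
force: [-0.7, -1.3, -0.9]
width: 62.1
gripper_force: 0.0
```

Call:
{"method": "send_rows", "body": {
  "series": [
    {"dx": 0, "dy": 0, "dz": 1, "ax": 0, "ay": 0, "az": 0, "hand": 0.27},
    {"dx": 0, "dy": 0, "dz": 1, "ax": 0, "ay": 0, "az": 0, "hand": 0.27},
    {"dx": 0, "dy": 0, "dz": 1, "ax": 0, "ay": 0, "az": 0, "hand": 0.27}
  ]
}}

```text
clock: 32.25
eef_pos: [514.8, 307.6, 119.3]
tool_rot: [3.141, 0.0, 1.447]
force: [-0.2, 0.4, 0.6]
width: 62.6
gripper_force: 0.0
```

```bash
python3 go.py 513 310 32 83
```

```text
t 32.2 pos [514.8 307.6 119.3] yaw 82.91 w 62.6 F [-0.2  0.4  0.6] | d [ 0.22 -0.21  8.73] a [ 0.001  0.    -0.002] q7 -0.33
```

Call:
{"method": "send_rows", "body": {
  "series": [
    {"dx": 0.2, "dy": -0.1, "dz": 0.5, "ax": 0, "ay": 0, "az": 0, "hand": 0.27},
    {"dx": 0.2, "dy": -0.1, "dz": 2.5, "ax": 0, "ay": 0, "az": 0, "hand": 0.27},
    {"dx": 0.2, "dy": -0.1, "dz": 4.5, "ax": 0, "ay": 0, "az": 0, "hand": 0.27},
    {"dx": 0.2, "dy": -0.1, "dz": 6.5, "ax": 0, "ay": 0, "az": 0, "hand": 0.27},
    {"dx": 0.2, "dy": -0.1, "dz": 8, "ax": 0, "ay": 0, "az": 0, "hand": 0.27},
    {"dx": 0.2, "dy": -0.1, "dz": 8.7, "ax": 0, "ay": 0, "az": 0, "hand": 0.27},
    {"dx": 0.2, "dy": -0.1, "dz": 8.7, "ax": 0, "ay": 0, "az": 0, "hand": 0.27},
    {"dx": 0.2, "dy": -0.1, "dz": 8.7, "ax": 0, "ay": 0, "az": 0, "hand": 0.27},
    {"dx": 0.2, "dy": -0.1, "dz": 8.7, "ax": 0, "ay": 0, "az": 0, "hand": 0.27}
  ]
}}

```text
clock: 33.15
eef_pos: [514.1, 311.2, 32.7]
tool_rot: [3.14, -0.001, 1.449]
force: [0.4, 0.4, 0.4]
width: 62.9
gripper_force: 0.0
```

```bash
python3 go.py 513 310 32 83
```

```text
t 33.1 pos [514.1 311.2  32.7] yaw 83.01 w 62.9 F [0.4 0.4 0.4] | d [-0.13 -0.09  0.07] a [ 0.001 -0.001  0.   ] q7 -0.27
```

Call:
{"method": "send_rows", "body": {
  "series": [
    {"dx": 0, "dy": -0.05, "dz": 0.05, "ax": 0, "ay": 0, "az": 0, "hand": 0.35},
    {"dx": 0, "dy": -0.05, "dz": 0.05, "ax": 0, "ay": 0, "az": 0, "hand": 0.4},
    {"dx": 0, "dy": -0.05, "dz": 0.05, "ax": 0, "ay": 0, "az": 0, "hand": 0.45},
    {"dx": 0, "dy": -0.05, "dz": 0.05, "ax": 0, "ay": 0, "az": 0, "hand": 0.7},
    {"dx": 0, "dy": -0.05, "dz": 0.05, "ax": 0, "ay": 0, "az": 0, "hand": 1},
    {"dx": 0, "dy": -0.05, "dz": 0.05, "ax": 0, "ay": 0, "az": 0, "hand": 1},
    {"dx": 0, "dy": -0.05, "dz": 0.05, "ax": 0, "ay": 0, "az": 0, "hand": 1}
  ]
}}

```text
clock: 33.85
eef_pos: [513.2, 311.1, 32.0]
tool_rot: [3.141, -0.001, 1.449]
force: [-1.8, -0.3, 5.1]
width: 45.2
gripper_force: 61.2
```

```bash
python3 go.py 545.1 -7.3 132 83
```

```text
t 33.9 pos [513.2 311.1  32. ] yaw 83.0 w 45.2 F [-1.8 -0.3  5.1] | d [-31.21   7.05 -10.01] a [ 0.001 -0.001  0.   ] q7 -0.27
```

Call:
{"method": "send_rows", "body": {
  "series": [
    {"dx": 0, "dy": 0, "dz": -0.5, "ax": 0, "ay": 0, "az": 0, "hand": 1},
    {"dx": 0, "dy": 0, "dz": -2, "ax": 0, "ay": 0, "az": 0, "hand": 1},
    {"dx": 0, "dy": 0, "dz": -4, "ax": 0, "ay": 0, "az": 0, "hand": 1},
    {"dx": 0, "dy": 0, "dz": -6, "ax": 0, "ay": 0, "az": 0, "hand": 1},
    {"dx": 0, "dy": 0, "dz": -8, "ax": 0, "ay": 0, "az": 0, "hand": 1},
    {"dx": 0, "dy": 0, "dz": -9.5, "ax": 0, "ay": 0, "az": 0, "hand": 1},
    {"dx": 0, "dy": 0, "dz": -10, "ax": 0, "ay": 0, "az": 0, "hand": 1},
    {"dx": 0, "dy": 0, "dz": -10, "ax": 0, "ay": 0, "az": 0, "hand": 1}
  ]
}}

```text
clock: 34.65
eef_pos: [513.1, 311.2, 132.1]
tool_rot: [3.141, -0.001, 1.449]
force: [-0.5, 0.1, -1.3]
width: 45.9
gripper_force: 61.5
```

```bash
python3 go.py 545.1 -7.3 132 83
```

```text
t 34.6 pos [513.1 311.2 132.1] yaw 83.02 w 45.9 F [-0.5  0.1 -1.3] | d [-3.122e+01  7.050e+00 -1.000e-02] a [ 0.001 -0.001  0.   ] q7 -0.34
```

Move over, settle, and lower to about 36.

Call:
{"method": "send_rows", "body": {
  "series": [
    {"dx": -1.2, "dy": 0.3, "dz": 0, "ax": 0, "ay": 0, "az": 0, "hand": 1},
    {"dx": -4, "dy": 0.9, "dz": 0, "ax": 0, "ay": 0, "az": 0, "hand": 1},
    {"dx": -8, "dy": 1.8, "dz": 0, "ax": 0, "ay": 0, "az": 0, "hand": 1},
    {"dx": -12.5, "dy": 2.8, "dz": 0, "ax": 0, "ay": 0, "az": 0, "hand": 1},
    {"dx": -17, "dy": 3.8, "dz": 0, "ax": 0, "ay": 0, "az": 0, "hand": 1},
    {"dx": -21.5, "dy": 4.9, "dz": 0, "ax": 0, "ay": 0, "az": 0, "hand": 1},
    {"dx": -26, "dy": 5.9, "dz": 0, "ax": 0, "ay": 0, "az": 0, "hand": 1},
    {"dx": -29, "dy": 6.6, "dz": 0, "ax": 0, "ay": 0, "az": 0, "hand": 1},
    {"dx": -30.8, "dy": 7, "dz": 0, "ax": 0, "ay": 0, "az": 0, "hand": 1},
    {"dx": -31.2, "dy": 7.05, "dz": 0, "ax": 0, "ay": 0, "az": 0, "hand": 1}
  ]
}}

```text
clock: 35.65
eef_pos: [543.9, -11.8, 130.6]
tool_rot: [-3.14, 0.002, 1.443]
force: [-0.2, -0.6, -1.3]
width: 45.5
gripper_force: 61.5
```

Call:
{"method": "send_rows", "body": {
  "series": [
    {"dx": 0, "dy": 0, "dz": 0, "ax": 0, "ay": 0, "az": 0, "hand": 1},
    {"dx": 0, "dy": 0, "dz": 1, "ax": 0, "ay": 0, "az": 0, "hand": 1},
    {"dx": 0, "dy": 0, "dz": 3, "ax": 0, "ay": 0, "az": 0, "hand": 1},
    {"dx": 0, "dy": 0, "dz": 5, "ax": 0, "ay": 0, "az": 0, "hand": 1},
    {"dx": 0, "dy": 0, "dz": 7, "ax": 0, "ay": 0, "az": 0, "hand": 1},
    {"dx": 0, "dy": 0, "dz": 8.5, "ax": 0, "ay": 0, "az": 0, "hand": 1},
    {"dx": 0, "dy": 0, "dz": 9.3, "ax": 0, "ay": 0, "az": 0, "hand": 1},
    {"dx": 0, "dy": 0, "dz": 9.5, "ax": 0, "ay": 0, "az": 0, "hand": 1},
    {"dx": 0, "dy": 0, "dz": 9.55, "ax": 0, "ay": 0, "az": 0, "hand": 1},
    {"dx": 0, "dy": 0, "dz": 9.55, "ax": 0, "ay": 0, "az": 0, "hand": 1}
  ]
}}

```text
clock: 36.65
eef_pos: [545.5, -7.1, 36.3]
tool_rot: [3.14, -0.0, 1.449]
force: [-0.4, 0.0, -1.9]
width: 45.9
gripper_force: 61.5
```

```bash
python3 go.py 545.1 -7.3 35.2 83
```

```text
t 36.6 pos [545.5  -7.1  36.3] yaw 83.04 w 45.9 F [-0.4  0.  -1.9] | d [-0.02 -0.03  0.11] a [ 0.001 -0.     0.001] q7 0.26
```

Call:
{"method": "send_rows", "body": {
  "series": [
    {"dx": 0, "dy": 0, "dz": 0.1, "ax": 0, "ay": 0, "az": 0, "hand": 1},
    {"dx": 0, "dy": 0, "dz": 0.12, "ax": 0, "ay": 0, "az": 0, "hand": 1},
    {"dx": 0, "dy": 0, "dz": 0.12, "ax": 0, "ay": 0, "az": 0, "hand": 0.4},
    {"dx": 0, "dy": 0, "dz": 0.12, "ax": 0, "ay": 0, "az": 0, "hand": 0.3},
    {"dx": 0, "dy": 0, "dz": 0.1, "ax": 0, "ay": 0, "az": 0, "hand": 0.27},
    {"dx": 0, "dy": 0, "dz": -1, "ax": 0, "ay": 0, "az": 0, "hand": 0.27},
    {"dx": 0, "dy": 0, "dz": -4, "ax": 0, "ay": 0, "az": 0, "hand": 0.27},
    {"dx": 0, "dy": 0, "dz": -8, "ax": 0, "ay": 0, "az": 0, "hand": 0.27},
    {"dx": 0, "dy": 0, "dz": -12, "ax": 0, "ay": 0, "az": 0, "hand": 0.27},
    {"dx": 0, "dy": 0, "dz": -12.5, "ax": 0, "ay": 0, "az": 0, "hand": 0.27}
  ]
}}

```text
clock: 37.65
eef_pos: [548.0, -7.9, 166.0]
tool_rot: [3.133, -0.001, 1.448]
force: [-0.1, 0.2, -1.1]
width: 62.3
gripper_force: 0.0
```

```bash
python3 go.py 590.3 325.8 161 83
```

```text
t 37.6 pos [548.   -7.9 166. ] yaw 82.99 w 62.3 F [-0.1  0.2 -1.1] | d [33.63  0.13  0.54] a [ 0.009 -0.001 -0.   ] q7 0.18
```

Call:
{"method": "send_rows", "body": {
  "series": [
    {"dx": 1.5, "dy": 0, "dz": 0, "ax": 0, "ay": 0, "az": 0, "hand": 0.27},
    {"dx": 5, "dy": 0, "dz": 0, "ax": 0, "ay": 0, "az": 0, "hand": 0.27},
    {"dx": 9.5, "dy": 0.1, "dz": 0, "ax": 0, "ay": 0, "az": 0, "hand": 0.27},
    {"dx": 14, "dy": 0.2, "dz": 0, "ax": 0, "ay": 0, "az": 0, "hand": 0.27},
    {"dx": 18.5, "dy": 0.2, "dz": 0, "ax": 0, "ay": 0, "az": 0, "hand": 0.27},
    {"dx": 23, "dy": 0.3, "dz": 0, "ax": 0, "ay": 0, "az": 0, "hand": 0.27},
    {"dx": 27.5, "dy": 0.4, "dz": 0, "ax": 0, "ay": 0, "az": 0, "hand": 0.27},
    {"dx": 31, "dy": 0.4, "dz": 0, "ax": 0, "ay": 0, "az": 0, "hand": 0.27},
    {"dx": 33.2, "dy": 0.4, "dz": 0, "ax": 0, "ay": 0, "az": 0, "hand": 0.27},
    {"dx": 33.6, "dy": 0.4, "dz": 0, "ax": 0, "ay": 0, "az": 0, "hand": 0.27}
  ]
}}

```text
clock: 38.65
eef_pos: [587.1, 331.1, 158.4]
tool_rot: [-3.138, -0.001, 1.455]
force: [0.2, -0.0, 0.2]
width: 62.0
gripper_force: 0.0
```

Call:
{"method": "send_rows", "body": {
  "series": [
    {"dx": 0, "dy": 0, "dz": 1, "ax": 0, "ay": 0, "az": 0, "hand": 0.27},
    {"dx": 0, "dy": 0, "dz": 3, "ax": 0, "ay": 0, "az": 0, "hand": 0.27},
    {"dx": 0, "dy": 0, "dz": 4, "ax": 0, "ay": 0, "az": 0, "hand": 0.27},
    {"dx": 0, "dy": 0, "dz": 4, "ax": 0, "ay": 0, "az": 0, "hand": 0.27},
    {"dx": 0, "dy": 0, "dz": 4, "ax": 0, "ay": 0, "az": 0, "hand": 0.27}
  ]
}}

```text
clock: 39.15
eef_pos: [589.9, 324.5, 120.7]
tool_rot: [-3.141, 0.001, 1.447]
force: [-0.4, 0.1, 0.5]
width: 62.3
gripper_force: 0.0
```

```bash
python3 go.py 590.3 325.8 31.5 83
```

```text
t 39.1 pos [589.9 324.5 120.7] yaw 82.92 w 62.3 F [-0.4  0.1  0.5] | d [0.14 0.03 8.92] a [-0.     0.001 -0.001] q7 -0.33
```

Call:
{"method": "send_rows", "body": {
  "series": [
    {"dx": 0, "dy": 0, "dz": 1, "ax": 0, "ay": 0, "az": 0, "hand": 0.27},
    {"dx": 0, "dy": 0, "dz": 3, "ax": 0, "ay": 0, "az": 0, "hand": 0.27},
    {"dx": 0, "dy": 0, "dz": 5, "ax": 0, "ay": 0, "az": 0, "hand": 0.27},
    {"dx": 0, "dy": 0, "dz": 7, "ax": 0, "ay": 0, "az": 0, "hand": 0.27},
    {"dx": 0, "dy": 0, "dz": 8.5, "ax": 0, "ay": 0, "az": 0, "hand": 0.27},
    {"dx": 0, "dy": 0, "dz": 9, "ax": 0, "ay": 0, "az": 0, "hand": 0.27},
    {"dx": 0, "dy": 0, "dz": 9, "ax": 0, "ay": 0, "az": 0, "hand": 0.27},
    {"dx": 0, "dy": 0, "dz": 9, "ax": 0, "ay": 0, "az": 0, "hand": 0.27},
    {"dx": 0, "dy": 0, "dz": 9, "ax": 0, "ay": 0, "az": 0, "hand": 0.27}
  ]
}}

```text
clock: 40.05
eef_pos: [590.5, 326.0, 31.9]
tool_rot: [3.14, -0.001, 1.449]
force: [1.1, 0.6, 0.3]
width: 62.2
gripper_force: 0.0
```

```bash
python3 go.py 590.3 325.8 31.5 83
```

```text
t 40.0 pos [590.5 326.   31.9] yaw 83.01 w 62.2 F [1.1 0.6 0.3] | d [-0.02 -0.02  0.04] a [ 0.002 -0.001  0.   ] q7 -0.29
```

Call:
{"method": "send_rows", "body": {
  "series": [
    {"dx": 0, "dy": 0, "dz": 0, "ax": 0, "ay": 0, "az": 0, "hand": 0.35},
    {"dx": 0, "dy": 0, "dz": 0, "ax": 0, "ay": 0, "az": 0, "hand": 0.4},
    {"dx": 0, "dy": 0, "dz": 0, "ax": 0, "ay": 0, "az": 0, "hand": 0.45},
    {"dx": 0, "dy": 0, "dz": 0, "ax": 0, "ay": 0, "az": 0, "hand": 0.7},
    {"dx": 0, "dy": 0, "dz": 0, "ax": 0, "ay": 0, "az": 0, "hand": 1},
    {"dx": 0, "dy": 0, "dz": 0, "ax": 0, "ay": 0, "az": 0, "hand": 1},
    {"dx": 0, "dy": 0, "dz": 0, "ax": 0, "ay": 0, "az": 0, "hand": 1}
  ]
}}

```text
clock: 40.75
eef_pos: [590.1, 325.8, 31.7]
tool_rot: [3.141, -0.001, 1.449]
force: [-0.6, -0.8, 6.0]
width: 46.1
gripper_force: 61.1
```

Call:
{"method": "send_rows", "body": {
  "series": [
    {"dx": 0, "dy": 0, "dz": -0.5, "ax": 0, "ay": 0, "az": 0, "hand": 1},
    {"dx": 0, "dy": 0, "dz": -2, "ax": 0, "ay": 0, "az": 0, "hand": 1},
    {"dx": 0, "dy": 0, "dz": -4, "ax": 0, "ay": 0, "az": 0, "hand": 1},
    {"dx": 0, "dy": 0, "dz": -6, "ax": 0, "ay": 0, "az": 0, "hand": 1},
    {"dx": 0, "dy": 0, "dz": -8, "ax": 0, "ay": 0, "az": 0, "hand": 1},
    {"dx": 0, "dy": 0, "dz": -9.5, "ax": 0, "ay": 0, "az": 0, "hand": 1},
    {"dx": 0, "dy": 0, "dz": -10, "ax": 0, "ay": 0, "az": 0, "hand": 1},
    {"dx": 0, "dy": 0, "dz": -10, "ax": 0, "ay": 0, "az": 0, "hand": 1}
  ]
}}

```text
clock: 41.55
eef_pos: [590.1, 325.9, 131.7]
tool_rot: [3.141, -0.001, 1.449]
force: [-0.4, 0.1, -1.6]
width: 46.0
gripper_force: 61.6
```

```bash
python3 go.py 550.7 48.5 132 83
```

```text
t 41.5 pos [590.1 325.9 131.7] yaw 83.02 w 46.0 F [-0.4  0.1 -1.6] | d [-28.02  -0.53  -0.06] a [ 0.001 -0.001  0.   ] q7 -0.34
```

Call:
{"method": "send_rows", "body": {
  "series": [
    {"dx": -1, "dy": 0, "dz": -0.5, "ax": 0, "ay": 0, "az": 0, "hand": 1},
    {"dx": -3.5, "dy": -0.1, "dz": -1, "ax": 0, "ay": 0, "az": 0, "hand": 1},
    {"dx": -7, "dy": -0.2, "dz": -1, "ax": 0, "ay": 0, "az": 0, "hand": 1},
    {"dx": -11, "dy": -0.3, "dz": -1, "ax": 0, "ay": 0, "az": 0, "hand": 1},
    {"dx": -15, "dy": -0.3, "dz": -1, "ax": 0, "ay": 0, "az": 0, "hand": 1},
    {"dx": -19, "dy": -0.4, "dz": -1, "ax": 0, "ay": 0, "az": 0, "hand": 1},
    {"dx": -22.5, "dy": -0.4, "dz": -1, "ax": 0, "ay": 0, "az": 0, "hand": 1},
    {"dx": -25.3, "dy": -0.5, "dz": -1, "ax": 0, "ay": 0, "az": 0, "hand": 1},
    {"dx": -27.3, "dy": -0.5, "dz": -1, "ax": 0, "ay": 0, "az": 0, "hand": 1},
    {"dx": -28, "dy": -0.5, "dz": -1, "ax": 0, "ay": 0, "az": 0, "hand": 1}
  ]
}}

```text
clock: 42.55
eef_pos: [549.5, 44.5, 140.5]
tool_rot: [-3.14, 0.002, 1.444]
force: [0.4, -0.7, -0.3]
width: 46.2
gripper_force: 61.6
```

Call:
{"method": "send_rows", "body": {
  "series": [
    {"dx": 0, "dy": 0, "dz": 0, "ax": 0, "ay": 0, "az": 0, "hand": 1},
    {"dx": 0, "dy": 0, "dz": 0, "ax": 0, "ay": 0, "az": 0, "hand": 1},
    {"dx": 0, "dy": 0, "dz": 0, "ax": 0, "ay": 0, "az": 0, "hand": 1},
    {"dx": 0, "dy": 0, "dz": 0, "ax": 0, "ay": 0, "az": 0, "hand": 1},
    {"dx": 0, "dy": 0, "dz": 0, "ax": 0, "ay": 0, "az": 0, "hand": 1}
  ]
}}

```text
clock: 43.05
eef_pos: [550.7, 49.3, 140.7]
tool_rot: [-3.141, -0.0, 1.45]
force: [-1.1, -0.7, -1.0]
width: 46.3
gripper_force: 61.6
```

```bash
python3 go.py 550.7 48.5 35.5 83
```

```text
t 43.0 pos [550.7  49.3 140.7] yaw 83.09 w 46.3 F [-1.1 -0.7 -1. ] | d [-8.000e-02  1.000e-02  1.052e+01] a [-0.    -0.     0.002] q7 0.09
```

Call:
{"method": "send_rows", "body": {
  "series": [
    {"dx": 0, "dy": 0, "dz": 1, "ax": 0, "ay": 0, "az": 0, "hand": 1},
    {"dx": 0, "dy": 0, "dz": 3, "ax": 0, "ay": 0, "az": 0, "hand": 1},
    {"dx": 0, "dy": 0, "dz": 5, "ax": 0, "ay": 0, "az": 0, "hand": 1},
    {"dx": 0, "dy": 0, "dz": 7, "ax": 0, "ay": 0, "az": 0, "hand": 1},
    {"dx": 0, "dy": 0, "dz": 9, "ax": 0, "ay": 0, "az": 0, "hand": 1},
    {"dx": 0, "dy": 0, "dz": 10, "ax": 0, "ay": 0, "az": 0, "hand": 1},
    {"dx": 0, "dy": 0, "dz": 10.4, "ax": 0, "ay": 0, "az": 0, "hand": 1},
    {"dx": 0, "dy": 0, "dz": 10.5, "ax": 0, "ay": 0, "az": 0, "hand": 1},
    {"dx": 0, "dy": 0, "dz": 10.5, "ax": 0, "ay": 0, "az": 0, "hand": 1},
    {"dx": 0, "dy": 0, "dz": 10.5, "ax": 0, "ay": 0, "az": 0, "hand": 1}
  ]
}}

```text
clock: 44.05
eef_pos: [551.3, 48.4, 36.6]
tool_rot: [3.14, -0.0, 1.449]
force: [0.4, 0.2, -1.1]
width: 46.3
gripper_force: 61.6
```

```bash
python3 go.py 550.7 48.5 34.7 83
```

```text
t 44.0 pos [551.3  48.4  36.6] yaw 83.01 w 46.3 F [ 0.4  0.2 -1.1] | d [ 0.   -0.06  0.19] a [ 0.002 -0.     0.   ] q7 0.17
```

Call:
{"method": "send_rows", "body": {
  "series": [
    {"dx": 0, "dy": -0.05, "dz": 0.1, "ax": 0, "ay": 0, "az": 0, "hand": 1},
    {"dx": 0, "dy": -0.05, "dz": 0.2, "ax": 0, "ay": 0, "az": 0, "hand": 1},
    {"dx": 0, "dy": -0.05, "dz": 0.2, "ax": 0, "ay": 0, "az": 0, "hand": 0.4},
    {"dx": 0, "dy": -0.05, "dz": 0.2, "ax": 0, "ay": 0, "az": 0, "hand": 0.3},
    {"dx": 0, "dy": -0.05, "dz": 0.1, "ax": 0, "ay": 0, "az": 0, "hand": 0.27},
    {"dx": 0, "dy": 0, "dz": -1, "ax": 0, "ay": 0, "az": 0, "hand": 0.27},
    {"dx": 0, "dy": 0, "dz": -4, "ax": 0, "ay": 0, "az": 0, "hand": 0.27},
    {"dx": 0, "dy": 0, "dz": -8.5, "ax": 0, "ay": 0, "az": 0, "hand": 0.27},
    {"dx": 0, "dy": 0, "dz": -13, "ax": 0, "ay": 0, "az": 0, "hand": 0.1},
    {"dx": 0, "dy": 0, "dz": -17.5, "ax": 0, "ay": 0, "az": 0, "hand": 0}
  ]
}}

```text
clock: 45.05
eef_pos: [550.4, 48.2, 213.3]
tool_rot: [3.141, 0.0, 1.448]
force: [0.7, 0.0, -0.4]
width: 85.0
gripper_force: 0.0
```

Call:
{"method": "send_rows", "body": {
  "series": [
    {"dx": 0, "dy": 0, "dz": -2.5, "ax": 0, "ay": 0, "az": 0, "hand": 0},
    {"dx": 0, "dy": 0, "dz": -2.5, "ax": 0, "ay": 0, "az": 0, "hand": 0},
    {"dx": 0, "dy": 0, "dz": -2.5, "ax": 0, "ay": 0, "az": 0, "hand": 0},
    {"dx": 0, "dy": 0, "dz": -2.5, "ax": 0, "ay": 0, "az": 0, "hand": 0}
  ]
}}

```text
clock: 45.45
eef_pos: [549.7, 48.5, 234.9]
tool_rot: [-3.139, 0.0, 1.449]
force: [-0.2, -0.3, -0.4]
width: 85.5
gripper_force: 0.0
```

```bash
python3 go.py 417.2 295.7 234 83
```

```text
t 45.5 pos [549.7  48.5 234.9] yaw 83.01 w 85.5 F [-0.2 -0.3 -0.4] | d [ 22.93 -16.16   0.12] a [-0.002  0.     0.   ] q7 0.03
```

Call:
{"method": "send_rows", "body": {
  "series": [
    {"dx": 2, "dy": -1.4, "dz": 0, "ax": 0, "ay": 0, "az": 0, "hand": 0},
    {"dx": 5, "dy": -3.5, "dz": 0, "ax": 0, "ay": 0, "az": 0, "hand": 0},
    {"dx": 8, "dy": -5.6, "dz": 0, "ax": 0, "ay": 0, "az": 0, "hand": 0},
    {"dx": 11.5, "dy": -8.1, "dz": 0, "ax": 0, "ay": 0, "az": 0, "hand": 0},
    {"dx": 15, "dy": -10.6, "dz": 0, "ax": 0, "ay": 0, "az": 0, "hand": 0},
    {"dx": 18, "dy": -12.7, "dz": 0, "ax": 0, "ay": 0, "az": 0, "hand": 0},
    {"dx": 20.5, "dy": -14.5, "dz": 0, "ax": 0, "ay": 0, "az": 0, "hand": 0},
    {"dx": 22.3, "dy": -15.7, "dz": 0, "ax": 0, "ay": 0, "az": 0, "hand": 0},
    {"dx": 22.9, "dy": -16.2, "dz": 0, "ax": 0, "ay": 0, "az": 0, "hand": 0},
    {"dx": 22.9, "dy": -16.2, "dz": 0, "ax": 0, "ay": 0, "az": 0, "hand": 0}
  ]
}}

```text
clock: 46.45
eef_pos: [416.8, 295.6, 234.8]
tool_rot: [-3.14, 0.002, 1.451]
force: [0.0, -1.7, -0.1]
width: 85.3
gripper_force: 0.0
```

Call:
{"method": "send_rows", "body": {
  "series": [
    {"dx": 0, "dy": 0, "dz": 1, "ax": 0, "ay": 0, "az": 0, "hand": 0},
    {"dx": 0, "dy": 0, "dz": 3, "ax": 0, "ay": 0, "az": 0, "hand": 0},
    {"dx": 0, "dy": 0, "dz": 3, "ax": 0, "ay": 0, "az": 0, "hand": 0},
    {"dx": 0, "dy": 0, "dz": 3, "ax": 0, "ay": 0, "az": 0, "hand": 0},
    {"dx": 0, "dy": 0, "dz": 3, "ax": 0, "ay": 0, "az": 0, "hand": 0}
  ]
}}

```text
clock: 46.95
eef_pos: [418.6, 294.8, 206.3]
tool_rot: [3.141, -0.0, 1.447]
force: [0.2, -1.0, -0.3]
width: 85.4
gripper_force: 0.0
```

```bash
python3 go.py 417.2 295.7 132 83
```

```text
t 47.0 pos [418.6 294.8 206.3] yaw 82.92 w 85.4 F [ 0.2 -1.  -0.3] | d [ 0.07 -0.15  7.43] a [ 0.001 -0.    -0.001] q7 -0.48
```

Call:
{"method": "send_rows", "body": {
  "series": [
    {"dx": 0, "dy": 0, "dz": 1, "ax": 0, "ay": 0, "az": 0, "hand": 0},
    {"dx": 0, "dy": 0, "dz": 3, "ax": 0, "ay": 0, "az": 0, "hand": 0},
    {"dx": 0, "dy": 0, "dz": 5, "ax": 0, "ay": 0, "az": 0, "hand": 0},
    {"dx": 0, "dy": 0, "dz": 6.8, "ax": 0, "ay": 0, "az": 0, "hand": 0},
    {"dx": 0, "dy": 0, "dz": 7.3, "ax": 0, "ay": 0, "az": 0, "hand": 0},
    {"dx": 0, "dy": 0, "dz": 7.3, "ax": 0, "ay": 0, "az": 0, "hand": 0},
    {"dx": 0, "dy": 0, "dz": 7.3, "ax": 0, "ay": 0, "az": 0, "hand": 0}
  ]
}}

```text
clock: 47.65
eef_pos: [418.3, 295.6, 133.4]
tool_rot: [3.141, -0.001, 1.449]
force: [-0.3, -0.8, -0.0]
width: 85.4
gripper_force: 0.0
```

```bash
python3 go.py 417.2 295.7 132 83
```

```text
t 47.6 pos [418.3 295.6 133.4] yaw 83.01 w 85.4 F [-0.3 -0.8 -0. ] | d [-0.   -0.11  0.14] a [ 0.001 -0.001  0.   ] q7 -0.41
```

Call:
{"method": "send_rows", "body": {
  "series": [
    {"dx": 0, "dy": -0.1, "dz": 0.15, "ax": 0, "ay": 0, "az": 0, "hand": 0.2},
    {"dx": 0, "dy": -0.1, "dz": 0.15, "ax": 0, "ay": 0, "az": 0, "hand": 0.35},
    {"dx": 0, "dy": -0.1, "dz": 0.15, "ax": 0, "ay": 0, "az": 0, "hand": 0.43},
    {"dx": 0, "dy": -0.1, "dz": 0.15, "ax": 0, "ay": 0, "az": 0, "hand": 0.5},
    {"dx": 0, "dy": -0.1, "dz": 0.15, "ax": 0, "ay": 0, "az": 0, "hand": 0.6},
    {"dx": 0, "dy": -0.1, "dz": 0.15, "ax": 0, "ay": 0, "az": 0, "hand": 0.8},
    {"dx": 0, "dy": -0.1, "dz": 0.15, "ax": 0, "ay": 0, "az": 0, "hand": 1},
    {"dx": 0, "dy": -0.1, "dz": 0.15, "ax": 0, "ay": 0, "az": 0, "hand": 1},
    {"dx": 0, "dy": -0.1, "dz": 0.15, "ax": 0, "ay": 0, "az": 0, "hand": 1}
  ]
}}

```text
clock: 48.55
eef_pos: [417.0, 295.7, 131.9]
tool_rot: [3.141, -0.001, 1.449]
force: [-0.6, -0.4, 5.3]
width: 40.0
gripper_force: 60.3
```

Call:
{"method": "send_rows", "body": {
  "series": [
    {"dx": 0, "dy": 0, "dz": -0.5, "ax": 0, "ay": 0, "az": 0, "hand": 1},
    {"dx": 0, "dy": 0, "dz": -1.5, "ax": 0, "ay": 0, "az": 0, "hand": 1},
    {"dx": 0, "dy": 0, "dz": -3, "ax": 0, "ay": 0, "az": 0, "hand": 1},
    {"dx": 0, "dy": 0, "dz": -5, "ax": 0, "ay": 0, "az": 0, "hand": 1},
    {"dx": 0, "dy": 0, "dz": -7, "ax": 0, "ay": 0, "az": 0, "hand": 1},
    {"dx": 0, "dy": 0, "dz": -9, "ax": 0, "ay": 0, "az": 0, "hand": 1},
    {"dx": 0, "dy": 0, "dz": -11, "ax": 0, "ay": 0, "az": 0, "hand": 1},
    {"dx": 0, "dy": 0, "dz": -12, "ax": 0, "ay": 0, "az": 0, "hand": 1},
    {"dx": 0, "dy": 0, "dz": -12, "ax": 0, "ay": 0, "az": 0, "hand": 1}
  ]
}}

```text
clock: 49.45
eef_pos: [417.4, 295.9, 252.7]
tool_rot: [3.14, -0.002, 1.449]
force: [0.0, 0.1, -2.6]
width: 39.6
gripper_force: 60.9
```

```bash
python3 go.py 486.2 30.1 252 83
```

```text
t 49.5 pos [417.4 295.9 252.7] yaw 83.01 w 39.6 F [ 0.   0.1 -2.6] | d [-25.55  10.06   0.03] a [ 0.002 -0.002  0.   ] q7 -0.52
```

Call:
{"method": "send_rows", "body": {
  "series": [
    {"dx": -1, "dy": 0.4, "dz": 0, "ax": 0, "ay": 0, "az": 0, "hand": 1},
    {"dx": -3, "dy": 1.2, "dz": 0, "ax": 0, "ay": 0, "az": 0, "hand": 1},
    {"dx": -6, "dy": 2.4, "dz": 0, "ax": 0, "ay": 0, "az": 0, "hand": 1},
    {"dx": -9.5, "dy": 3.7, "dz": 0, "ax": 0, "ay": 0, "az": 0, "hand": 1},
    {"dx": -13, "dy": 5.1, "dz": 0, "ax": 0, "ay": 0, "az": 0, "hand": 1},
    {"dx": -16.5, "dy": 6.5, "dz": 0, "ax": 0, "ay": 0, "az": 0, "hand": 1},
    {"dx": -20, "dy": 7.9, "dz": 0, "ax": 0, "ay": 0, "az": 0, "hand": 1},
    {"dx": -23, "dy": 9.1, "dz": 0, "ax": 0, "ay": 0, "az": 0, "hand": 1},
    {"dx": -25, "dy": 9.8, "dz": 0, "ax": 0, "ay": 0, "az": 0, "hand": 1},
    {"dx": -25.5, "dy": 10.05, "dz": 0, "ax": 0, "ay": 0, "az": 0, "hand": 1}
  ]
}}

```text
clock: 50.45
eef_pos: [484.8, 26.0, 250.5]
tool_rot: [-3.14, 0.002, 1.443]
force: [-0.6, 0.0, -2.8]
width: 39.7
gripper_force: 60.9
```

Call:
{"method": "send_rows", "body": {
  "series": [
    {"dx": 0, "dy": 0, "dz": 0, "ax": 0, "ay": 0, "az": 0, "hand": 1},
    {"dx": 0, "dy": 0, "dz": 0, "ax": 0, "ay": 0, "az": 0, "hand": 1},
    {"dx": 0, "dy": 0, "dz": 0, "ax": 0, "ay": 0, "az": 0, "hand": 1},
    {"dx": 0, "dy": 0, "dz": 0, "ax": 0, "ay": 0, "az": 0, "hand": 1},
    {"dx": 0, "dy": 0, "dz": 0, "ax": 0, "ay": 0, "az": 0, "hand": 1},
    {"dx": 0, "dy": 0, "dz": 0, "ax": 0, "ay": 0, "az": 0, "hand": 1}
  ]
}}

```text
clock: 51.05
eef_pos: [485.4, 30.6, 251.3]
tool_rot: [-3.142, -0.0, 1.45]
force: [-0.2, -0.1, -2.6]
width: 39.6
gripper_force: 60.9
```

```bash
python3 go.py 486.2 30.1 135 83; python3 - <<'E'
from h import *
s=get_image("scene");g=get_image("top")
a=[g["pixels"][165:280,205:330],s["pixels"][145:260,185:310]]
cv2.imwrite("pics/t6.png",cv2.resize(np.clip(np.hstack(a)*1.8,0,255).astype(np.uint8),None,fx=3.2,fy=3.2,interpolation=cv2.INTER_CUBIC)[:,:,::-1])
E
```

```text
t 51.0 pos [485.4  30.6 251.3] yaw 83.06 w 39.6 F [-0.2 -0.1 -2.6] | d [-0.04  0.09 11.63] a [-0.    -0.     0.001] q7 0.04
```

View pics/t6.png

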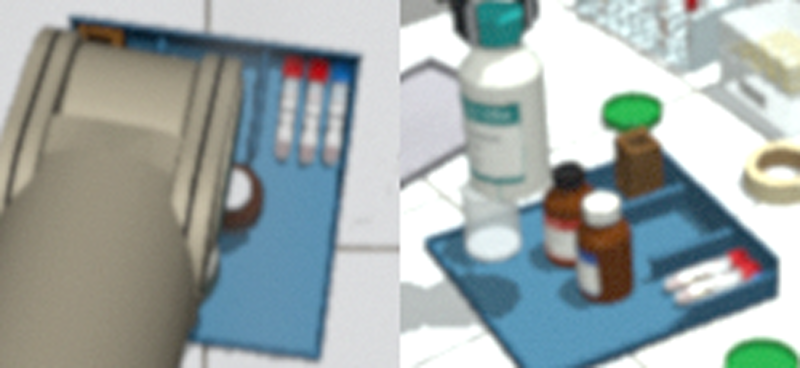

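Both ambers stand upright at their original pixels (black cap (571,174), white cap (601,208) in the shifted crop). The wash bottle hangs clear, so I'll lower it.

Call:
{"method": "send_rows", "body": {
  "series": [
    {"dx": 0, "dy": 0, "dz": 1, "ax": 0, "ay": 0, "az": 0, "hand": 1},
    {"dx": 0, "dy": 0, "dz": 3, "ax": 0, "ay": 0, "az": 0, "hand": 1},
    {"dx": 0, "dy": 0, "dz": 5, "ax": 0, "ay": 0, "az": 0, "hand": 1},
    {"dx": 0, "dy": 0, "dz": 7, "ax": 0, "ay": 0, "az": 0, "hand": 1},
    {"dx": 0, "dy": 0, "dz": 9, "ax": 0, "ay": 0, "az": 0, "hand": 1},
    {"dx": 0, "dy": 0, "dz": 10.5, "ax": 0, "ay": 0, "az": 0, "hand": 1},
    {"dx": 0, "dy": 0, "dz": 11.3, "ax": 0, "ay": 0, "az": 0, "hand": 1},
    {"dx": 0, "dy": 0, "dz": 11.55, "ax": 0, "ay": 0, "az": 0, "hand": 1},
    {"dx": 0, "dy": 0, "dz": 11.6, "ax": 0, "ay": 0, "az": 0, "hand": 1},
    {"dx": 0, "dy": 0, "dz": 11.6, "ax": 0, "ay": 0, "az": 0, "hand": 1}
  ]
}}

```text
clock: 52.15
eef_pos: [486.0, 30.1, 135.7]
tool_rot: [3.14, -0.0, 1.449]
force: [0.3, -0.2, -2.1]
width: 39.3
gripper_force: 61.0
```

```bash
python3 go.py 486.2 30.1 134.9 83
```

```text
t 52.1 pos [486.   30.1 135.7] yaw 83.01 w 39.3 F [ 0.3 -0.2 -2.1] | d [-0.    0.02  0.08] a [ 0.001 -0.     0.   ] q7 0.17
```

Call:
{"method": "send_rows", "body": {
  "series": [
    {"dx": 0, "dy": 0, "dz": 0.05, "ax": 0, "ay": 0, "az": 0, "hand": 1},
    {"dx": 0, "dy": 0, "dz": 0.1, "ax": 0, "ay": 0, "az": 0, "hand": 1},
    {"dx": 0, "dy": 0, "dz": 0.1, "ax": 0, "ay": 0, "az": 0, "hand": 1},
    {"dx": 0, "dy": 0, "dz": 0.1, "ax": 0, "ay": 0, "az": 0, "hand": 0.45},
    {"dx": 0, "dy": 0, "dz": 0, "ax": 0, "ay": 0, "az": 0, "hand": 0.3},
    {"dx": 0, "dy": 0, "dz": 0, "ax": 0, "ay": 0, "az": 0, "hand": 0.1},
    {"dx": 0, "dy": 0, "dz": -1, "ax": 0, "ay": 0, "az": 0, "hand": 0},
    {"dx": 0, "dy": 0, "dz": -4, "ax": 0, "ay": 0, "az": 0, "hand": 0},
    {"dx": 0, "dy": 0, "dz": -8, "ax": 0, "ay": 0, "az": 0, "hand": 0},
    {"dx": 0, "dy": 0, "dz": -11, "ax": 0, "ay": 0, "az": 0, "hand": 0}
  ]
}}

```text
clock: 53.15
eef_pos: [485.9, 29.8, 247.8]
tool_rot: [3.14, -0.0, 1.448]
force: [0.1, -0.0, 0.0]
width: 85.2
gripper_force: 0.0
```

Call:
{"method": "send_rows", "body": {
  "series": [
    {"dx": 3, "dy": 0, "dz": -2, "ax": 0, "ay": 0, "az": 0, "hand": 0},
    {"dx": 7, "dy": 0, "dz": -2, "ax": 0, "ay": 0, "az": 0, "hand": 0},
    {"dx": 11, "dy": 0, "dz": -2, "ax": 0, "ay": 0, "az": 0, "hand": 0},
    {"dx": 15, "dy": 0, "dz": -2, "ax": 0, "ay": 0, "az": 0, "hand": 0},
    {"dx": 19, "dy": 0, "dz": -2, "ax": 0, "ay": 0, "az": 0, "hand": 0},
    {"dx": 23, "dy": 0, "dz": -2, "ax": 0, "ay": 0, "az": 0, "hand": 0},
    {"dx": 27, "dy": 0, "dz": -2, "ax": 0, "ay": 0, "az": 0, "hand": 0},
    {"dx": 28, "dy": 0, "dz": -2, "ax": 0, "ay": 0, "az": 0, "hand": 0},
    {"dx": 28, "dy": 0, "dz": -2, "ax": 0, "ay": 0, "az": 0, "hand": 0},
    {"dx": 28, "dy": 0, "dz": -2, "ax": 0, "ay": 0, "az": 0, "hand": 0}
  ]
}}

```text
clock: 54.15
eef_pos: [519.7, 306.2, 265.6]
tool_rot: [3.141, 0.002, 1.447]
force: [0.2, -0.9, 0.1]
width: 85.4
gripper_force: 0.0
```

```bash
python3 - <<'E'
from h import *
t0=dict(np.load("top0.npz"));s0=dict(np.load("scene0.npz"));g=get_image("top");s=get_image("scene")
a=[g["pixels"][165:280,205:330],s["pixels"][175:290,185:310]]
cv2.imwrite("pics/t7.png",cv2.resize(np.clip(np.hstack(a)*1.8,0,255).astype(np.uint8),None,fx=3.2,fy=3.2,interpolation=cv2.INTER_CUBIC)[:,:,::-1])
for q in(t0,g,s0,s):
    hsv=cv2.cvtColor(q["pixels"],cv2.COLOR_RGB2HSV);H,S,V=[hsv[...,i].astype(int) for i in range(3)]
    print("teal",blobs((H>82)&(H<95)&(S>120)&(V>60),50))
    if q is t0 or q is g:print("blk",blobs((V<25)[205:240,240:270],30),"wht",blobs(((V>95)&(S<60))[210:238,265:290],30))
E
```

```text
teal [(np.int32(253), [257.7, 246.2], [249, 238, 18, 18])]
blk [(np.int32(133), [11.5, 15.6], [6, 9, 12, 14])] wht [(np.int32(104), [10.8, 13.2], [5, 8, 12, 11])]
teal [(np.int32(254), [257.5, 246.2], [249, 238, 18, 18])]
blk [(np.int32(130), [11.2, 16.2], [6, 10, 12, 13])] wht [(np.int32(113), [11.5, 13.5], [6, 8, 12, 12])]
teal [(np.int32(167), [218.8, 192.1], [212, 185, 14, 15])]
teal [(np.int32(166), [218.7, 191.8], [212, 185, 14, 14])]
```

View pics/t7.png

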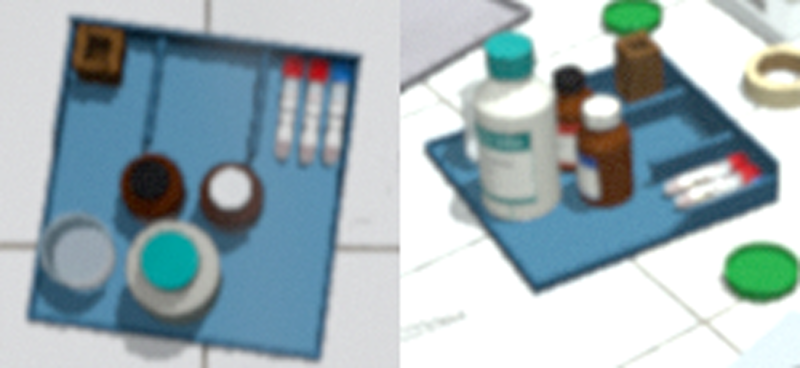

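Caps are within 0.7 px (about 2 mm) of their starting pixels: teal (257.5,246.2), black (251.2,221.2), white (276.5,223.5). The beaker is unmoved, so I'll hand in.

```bash
python3 -c "
from cell import *
print(finish_job())"
```

```text
the job is handed in; nothing more can be done
None
```

I handed the job in at about 54 s of the 144 s limit: the dish is seated in the counter recess within about 1 mm of centre, all three bottles stand upright within about 2 mm of their starting spots, and the beaker is unmoved; the hand-in gave no verdict.

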